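Stow the full fastener cartons in the tip-out bin

TASK

The small cardboard cartons of fasteners lying on the bench all look alike, but some are full (about 430 g) and some part-used (under 180 g): feel which is which by lifting them. Tip open the yellow bin of the grey stock unit, put every full carton in it and push the bin shut again, fully home; lay every part-used carton flat on the floor of the blue tray for refilling. Leave the other hardware on the bench where it lies.

Things in the scene. Friction and masses are not known exactly. Their poses are not given: they have to be found in the camera images.
- carton_1: one of up to five cartons that look exactly alike (None if it is not there): closed cardboard box of fasteners, 60 x 45 x 40 mm along its own x, y, z, at first lying on the table with z up; origin at its centre. Full (380 to 495 g) or part-used (90 to 170 g); nothing but the weight tells which, and the mix varies
- carton_2: one of up to five cartons that look exactly alike (None if it is not there): closed cardboard box of fasteners, 60 x 45 x 40 mm along its own x, y, z, at first lying on the table with z up; origin at its centre. Full (380 to 495 g) or part-used (90 to 170 g); nothing but the weight tells which, and the mix varies
- carton_3: one of up to five cartons that look exactly alike (None if it is not there): closed cardboard box of fasteners, 60 x 45 x 40 mm along its own x, y, z, at first lying on the table with z up; origin at its centre. Full (380 to 495 g) or part-used (90 to 170 g); nothing but the weight tells which, and the mix varies
- carton_4: one of up to five cartons that look exactly alike (None if it is not there): closed cardboard box of fasteners, 60 x 45 x 40 mm along its own x, y, z, at first lying on the table with z up; origin at its centre. Full (380 to 495 g) or part-used (90 to 170 g); nothing but the weight tells which, and the mix varies
- carton_5: one of up to five cartons that look exactly alike (None if it is not there): closed cardboard box of fasteners, 60 x 45 x 40 mm along its own x, y, z, at first lying on the table with z up; origin at its centre. Full (380 to 495 g) or part-used (90 to 170 g); nothing but the weight tells which, and the mix varies
- bin (a joint): tilt of the working bin, the wider (270 mm) of the two yellow sloping fronts of the grey stock unit (the narrow one beside it, on the left seen from the robot, is fixed): 0 shut against its stop, 0.95 rad fully tipped out towards the robot, where it meets its other stop. Starts between 0 and 0.12. The hinge is stiff (about 0.8 N m): the bin stays where it is left; 5 to 10 N at its upper edge move it
- bin_hinge (a point): middle of the bin's bottom hinge line, 65 mm above the table, fixed to the stock unit; x points into the unit (away from the robot), y along the hinge, z up. The unit's cheeks reach 148 mm to either side of it; its roof is 195 mm above the table, its front edge 50 mm behind the hinge, its back 190 mm behind
- bin_lip (a point): middle of the upper edge of the bin's front panel, inner face, 190 mm from the hinge; panel 6 mm thick, 270 mm wide, no handle. Axes of the bin: z from hinge to edge, y along the hinge, x into the bin. Shut, the panel leans 0.35 rad away from the robot, its edge 48 mm above the unit's roof: pull it from behind or pinch it from above; fully open it leans 0.60 rad towards the robot
- bin_floor (a point): centre of the bin's inner floor, on top; axes as bin_lip. Inside 108 mm deep (x), 262 mm wide (y); side walls reach 75 mm, back wall 45 mm along z from the hinge's level; the floor drops 0.15 rad to the back in these axes (in the open bin it rises 0.45 rad to the back). Loaded from above when open, between panel edge and roof; three cartons fit side by side
- tray_in (a point): centre of the inner floor (4 mm above the table) of the open blue plastic tray, 200 x 150 mm outside along its x and y, 45 mm high, walls 4 mm; it is fixed
- bolt_a: large hexagon bolt, 93 mm long, 32 mm head, lying; not part of the job, leave it alone
- bolt_b: hexagon bolt, 73 mm long, 32 mm head, lying; not part of the job, leave it alone
- rod: dark threaded rod, 200 mm long, 14 mm thick, lying; not part of the job, leave it alone
- washer: steel washer, 44 mm across, 4 mm thick, lying among the cartons; not part of the job, leave it alone
- tape: grey roll of tape, 84 mm across, 24 mm high; not part of the job, leave it alone
- spanner: spanner, 170 mm long; not part of the job, leave it alone
- nut: hexagon nut, 34 mm across, 14 mm high; not part of the job, leave it alone
There are look-alikes about, which are no part of the job. Leave any green or orange look-alike of the carton_5 alone.

How it is judged:
By the outcome, as a careful person would: the job done as asked, in the order asked, and still so for the second after the job is handed in, with the robot touching nothing.
Of carton_1, carton_2, carton_3, carton_4, carton_5 only 4 to 5 are there at a start; the rules pass over those that are not, and their reading is None.
At some moment in a run one of carton_1, carton_2, carton_3, carton_4, carton_5 may be knocked a few centimetres aside while the robot is not near it.
Once in a run the grip may slacken for a moment while it holds something.
It also fails if it takes over 210 s, if anything falls off the work surface, if the arm or the gripper's body presses on something with over 40 N, if the wrist force passes 120 N, or if a joint passes its speed limit or range.

ROBOT

A 6-joint arm with a two-finger parallel gripper is mounted at the origin on the work surface. World frame = base frame: x ahead of the robot, y to its left, z up, the work surface at z = 0. Lengths are in m, angles in rad, forces in N, time in s.
With the tool pointing down it reaches from about 0.375 to 0.975 m from the base axis. Payload 3.8 kg.
Tool frame: the origin (TCP) lies at the very end of the fingers, on their centre line; the grasp point (between the pads) lies 19 mm behind it; x points along the fingers, y is the direction in which the jaws open and shut, and the axes are right-handed (so a half turn about x gives the same grasp; the last joint's range is limited). The gripper opens to 85 mm and grips with 20 to 120 N. Pads are 22 mm wide; open, the fingers measure 114 mm over their backs; the gripper's body (76 mm by 85 mm) begins 54 mm behind the grasp point. The pads swing forward as they close: fully open they stand 13 mm farther back than shut.
Start: joints at [-1.309, 0.264, 1.604, -0, 1.274, -0.037], TCP at [0.199, -0.645, 0.231] pointing down, gripper open.
Joint ranges: [-2.63, 2.63], [-0.94, 2.18], [0.31, 2.57], [-1.31, 4.45], [0, 2.66], [-2.55, 2.55]. Speed limits (rad/s): [2.57, 2.57, 3.14, 3.14, 3.14, 3.14].

INTERFACE

Orientations are given as a 3x3 rotation matrix whose columns are the frame's x, y, z axes.
In Python, from workcell import get_obs, camera, hand_in gives the robot as it stands.
- The arm moves only by the shell command python3 -m jog 'ROWS' [FORCE]. ROWS is a JSON object of lists of equal length, an entry for each row: "delta_rot": the turn, a rotation vector about the world's x, y, z in rad, a list of three; "offset": the shift along the world's x, y, z in m, a list of three; "jaw": the gripper command: -1 is shut, 1 is fully open, values between are in proportion. A call has 1 to 10 rows; each row is the pose to reach, as a shift and turn from the pose commanded when the call began; what a row does not reach only later rows make up. A row lasts 1/10 s, in which the tool goes at most 50 mm and 8.59 degrees, less where a joint would pass 70% of its speed; a pose out of reach is approached as far as the arm can. A call with a gripper value outside its range is refused whole. The fingers move at their own pace and stop on an object; FORCE is the grip in N (left out, the last holds). Time passes only in rows, so rows that repeat a pose let the fingers close. It gives the time, the measured TCP pose, the force and the opening at its end, in the units of the state.
- get_obs(): the state, without advancing time (a new reading comes with each control period).
- camera(name): name is "scene" or "top"; returns a dict with "frame" (384x512x3 uint8, red, green, blue), "fx", "fy", "cx", "cy" (pixels), "pose" (4x4, takes a point from camera to world coordinates). Camera axes: x right, y down, z forward; pixel columns grow to the right and rows downward; lengths in m; the calibration is good to about 2 mm. A picture is of the moment at which its call begins. There is no depth.
- hand_in(): hands the job in, once; it reports no verdict.
The state is a dict: "time_s": time; "q": joint angles; "qvel": joint speeds; "joint_efforts": joint torques, N m; "tool_pos": TCP position; "tcp_rot": TCP orientation; "ft_force": force on the tool from outside, world axes, zero at the start; "moment": the same for the moment, N m; "finger_gap": finger opening in m.
Only numpy, scipy, OpenCV 4.12 (cv2) and the standard library are available. Lean on these libraries where they do the work, as an engineer would, in place of code of your own. Each camera call takes 0.05 s, during which the arm holds its last target.

## Working session

There is one attempt and no reset: what is moved stays moved. The work goes in short steps, Python scripts to look and compute and a shell command to move; the robot and the scene stay as the last step left them, time stands still between calls to the robot, and variables do not carry over. Pictures are saved under pics/ and viewed, and the job is handed in when it is done.

```bash
ls; mkdir -p pics; python3 - <<'E'
from workcell import get_obs, camera
import cv2, numpy as np, pickle
o=get_obs(); print({k:np.round(v,3).tolist() for k,v in o.items()})
for n in("scene","top"):
    c=camera(n); cv2.imwrite(f"pics/{n}0.png",cv2.cvtColor(c["frame"],cv2.COLOR_RGB2BGR)); print(n,c["fx"],c["cx"],c["cy"],np.round(c["pose"],3).tolist())
    pickle.dump(c,open(f"{n}0.pkl","wb"))
E
```

```text
pics
{'time_s': 0.0, 'q': [-1.309, 0.265, 1.605, -0.0, 1.274, -0.037], 'qvel': [-0.0, -0.0, -0.002, 0.0, 0.0, -0.002], 'joint_efforts': [0.001, -51.511, -36.731, 0.0, 0.013, -0.0], 'tool_pos': [0.198, -0.644, 0.23], 'tcp_rot': [[-0.001, 0.294, -0.956], [0.002, -0.956, -0.294], [-1.0, -0.002, -0.0]], 'ft_force': [-0.825, -0.625, -0.314], 'moment': [-0.016, 0.034, 0.033], 'finger_gap': 0.085}
scene 380.3903112601635 249.3661675991055 190.961895241493 [[0.869, 0.305, -0.39, 0.911], [0.495, -0.555, 0.668, -0.645], [-0.013, -0.774, -0.634, 0.811], [0.0, 0.0, 0.0, 1.0]]
top 369.29213173674896 254.84859938333918 192.33393785671302 [[0.009, -0.981, 0.192, 0.294], [-1.0, -0.008, 0.003, 0.024], [-0.002, -0.192, -0.981, 1.289], [0.0, 0.0, 0.0, 1.0]]
```

View pics/scene0.png

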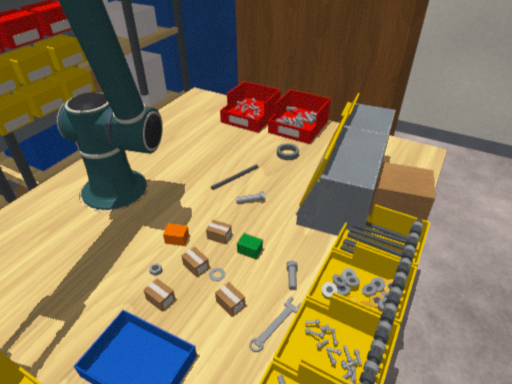

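View pics/top0.png

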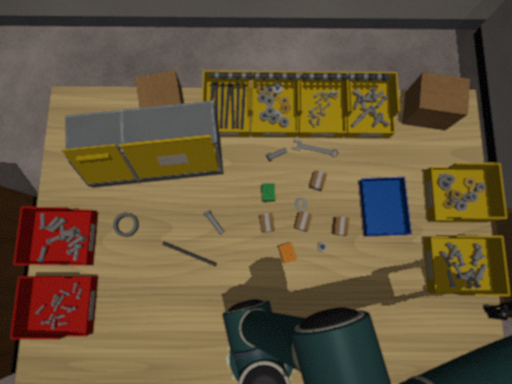

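The scene view shows four cartons at about (219,231), (195,262), (159,293) and (230,298). In the top view they are at (267,222), (302,220), (341,225) and (318,180). The look-alikes are green at top (268,192) and orange at (287,252), plus the large brown boxes at (160,90) and (436,100). I choose the four small brown ones and check them in a close crop.

```bash
cat > h.py <<'E'
import numpy as np, cv2, pickle
def ray(c,u,v):
    P=np.array(c["pose"]); d=P[:3,:3]@np.array([(u-c["cx"])/c["fx"],(v-c["cy"])/c["fy"],1.]); return P[:3,3],d
def onz(c,u,v,z):
    o,d=ray(c,u,v); return o+d*(z-o[2])/d[2]
def px(c,p):
    P=np.array(c["pose"]); q=P[:3,:3].T@(np.asarray(p)-P[:3,3]); return np.array([c["fx"]*q[0]/q[2]+c["cx"],c["fy"]*q[1]/q[2]+c["cy"]])
def crop(c,u0,v0,u1,v1,s,name):
    im=cv2.cvtColor(c["frame"],cv2.COLOR_RGB2BGR)[v0:v1,u0:u1]; cv2.imwrite(name,cv2.resize(im,None,fx=s,fy=s,interpolation=cv2.INTER_CUBIC))
def tri(a,ua,b,ub):
    o1,d1=ray(a,*ua);o2,d2=ray(b,*ub)
    d1/=np.linalg.norm(d1);d2/=np.linalg.norm(d2)
    t=np.linalg.lstsq(np.stack([d1,-d2],1),o2-o1,rcond=None)[0]
    p,q=o1+d1*t[0],o2+d2*t[1]; return (p+q)/2,np.linalg.norm(p-q)
E
python3 - <<'E'
from h import *
t=pickle.load(open("top0.pkl","rb"));s=pickle.load(open("scene0.pkl","rb"))
crop(t,240,150,370,270,5,"pics/tc.png");crop(s,130,210,280,330,5,"pics/sc.png");crop(t,50,90,240,200,4,"pics/tb.png");crop(s,280,80,400,240,3,"pics/sb.png")
E
```

```text
(no output)
```

View pics/tc.png

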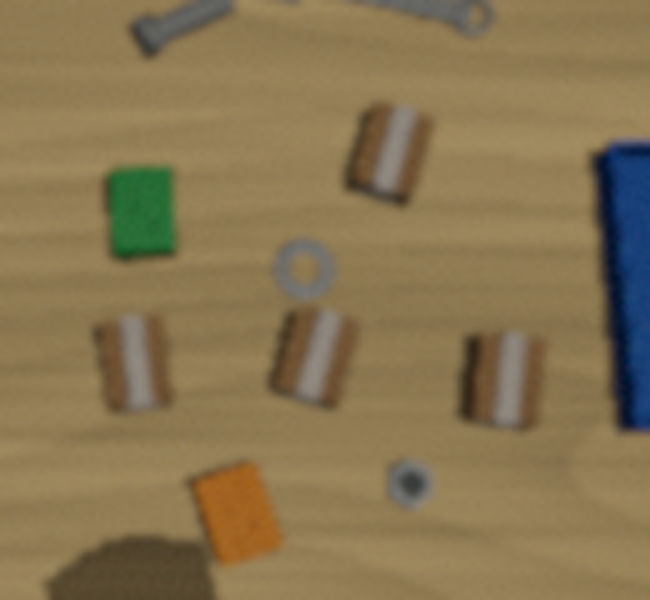

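View pics/sc.png

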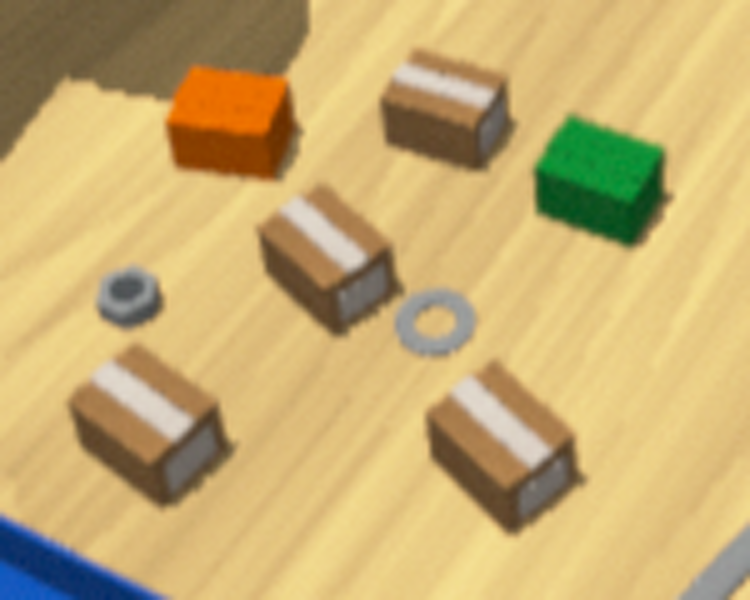

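View pics/tb.png

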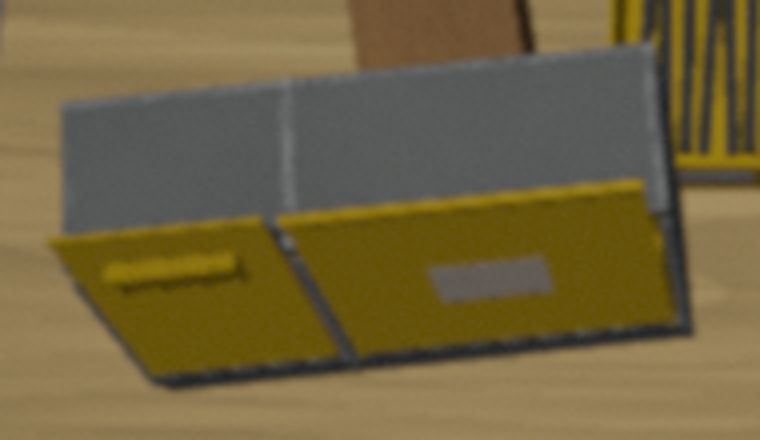

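View pics/sb.png

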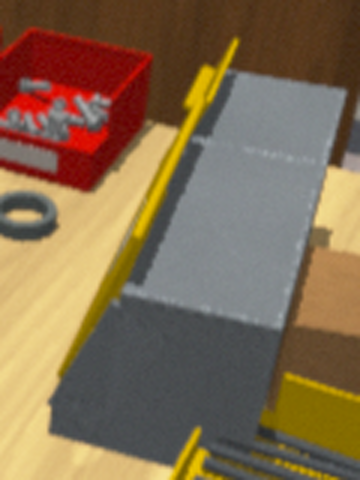

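The crops confirm it: four brown cartons with a light tape strip along the long axis. The green and orange ones are left out.

```bash
cat >> h.py <<'E'
def cartons(c,zt=0.04,roi=(235,150,375,270)):
    im=cv2.cvtColor(c["frame"],cv2.COLOR_RGB2BGR); hsv=cv2.cvtColor(im,cv2.COLOR_BGR2HSV)
    H,S,V=[hsv[...,i].astype(int) for i in range(3)]
    m=((S<75)&(V>110)).astype(np.uint8)
    out=[]
    n,l,st,ce=cv2.connectedComponentsWithStats(m)
    for i in range(1,n):
        u,v=ce[i]
        if not(roi[0]<u<roi[2] and roi[1]<v<roi[3]) or st[i,4]<40: continue
        vs,us=np.where(l==i)
        P=np.array([onz(c,a,b,zt)[:2] for a,b in zip(us,vs)]); mu=P.mean(0); w,E=np.linalg.eigh(np.cov((P-mu).T)); e=E[:,1]
        out.append((ce[i].round(1),mu.round(4),round(float(np.degrees(np.arctan2(e[1],e[0]))%180),1),(np.sqrt(12*w)).round(3)))
    return out
E
python3 - <<'E'
from h import *
t=pickle.load(open("top0.pkl","rb"));s=pickle.load(open("scene0.pkl","rb"))
for r in cartons(t): print(r)
for n,u,v,z in [("roofBR",213,101,.195),("roofBL",66.2,115.8,.195),("div",122,109.7,.195),("lipR",210.5,135.5,.243),("lipL",121,144,.243),("hingeR",218,172,.065),("hingeL",138,180,.065),("baseR",223,173,0.0)]:
    print(n,onz(t,u,v,z).round(3))
im=cv2.cvtColor(t["frame"],cv2.COLOR_RGB2HSV)
m=((abs(im[...,0].astype(int)-112)<12)&(im[...,1]>150)).astype(np.uint8); 
n,l,st,ce=cv2.connectedComponentsWithStats(m)
i=[k for k in range(1,n) if 300<ce[k][0]<450 and st[k,4]>500]
for k in i:
    pts=np.argwhere(l==k)[:,::-1].astype(np.float32); b=cv2.boxPoints(cv2.minAreaRect(pts)); print(b.round(1).tolist()); print([onz(t,*q,.045)[:2].round(3).tolist() for q in b])
E
```

```text
(array([318.5, 179.1]), array([ 0.5871, -0.192 ]), 163.4, array([0.017, 0.06 ]))
(array([300.7, 203.7]), array([ 0.5002, -0.129 ]), 149.2, array([0.04 , 0.042]))
(array([266.9, 222.2]), array([ 0.4356, -0.0133]), 6.8, array([0.016, 0.064]))
(array([303.2, 220.7]), array([ 0.4418, -0.1365]), 163.3, array([0.017, 0.063]))
(array([341.6, 225.7]), array([ 0.4261, -0.2662]), 172.7, array([0.016, 0.064]))
(array([322.3, 246.4]), array([ 0.3561, -0.1992]), 157.7, array([0.031, 0.036]))
roofBR [0.802 0.163 0.195]
roofBL [0.749 0.624 0.195]
div [0.771 0.45  0.195]
lipR [0.67  0.161 0.243]
lipL [0.641 0.426 0.243]
hingeR [0.603 0.155 0.065]
hingeL [0.573 0.426 0.065]
baseR [0.616 0.144 0.   ]
[[359.6000061035156, 179.39999389648438], [404.3999938964844, 175.3000030517578], [409.6000061035156, 232.6999969482422], [364.79998779296875, 236.6999969482422]]
[[0.586, -0.333], [0.602, -0.489], [0.404, -0.492], [0.389, -0.341]]
```

```bash
python3 -m jog '{"offset":[[0,0,0.05],[0,0,0.1],[0.18,0.34,0.1],[0.18,0.34,0.1],[0.18,0.34,0.1],[0.18,0.34,0.1],[0.18,0.34,0.1],[0.18,0.34,0.1],[0.18,0.34,0.1],[0.18,0.34,0.1]],"delta_rot":[[0,0,0],[0,0,-0.1],[0,0,-0.18],[0,0,-0.18],[0,0,-0.18],[0,0,-0.18],[0,0,-0.18],[0,0,-0.18],[0,0,-0.18],[0,0,-0.18]],"jaw":[-1,-1,-1,-1,-1,-1,-1,-1,-1,-1]}' 60
python3 - <<'E'
from h import *
s=pickle.load(open("scene0.pkl","rb"));im=cv2.cvtColor(s["frame"],cv2.COLOR_RGB2BGR);S=3;im=cv2.resize(im,None,fx=S,fy=S,interpolation=cv2.INTER_CUBIC)
a=np.radians(6.5);xu=np.array([np.cos(a),np.sin(a),0]);yu=np.array([-np.sin(a),np.cos(a),0]);h=np.array([.592,.288,.065])
for q,col in((0,(0,0,255)),(.1,(255,0,0))):
    for y in(-.135,.135):
        p=h+yu*y+.19*(np.sin(.35-q)*xu+np.cos(.35-q)*np.array([0,0,1])); u=px(s,p); cv2.circle(im,tuple(int(k) for k in (u+.5)*S),4,col,-1)
for p in (h+xu*.05+yu*-.148,h+xu*.19+yu*-.148,h+xu*.05+yu*.148,h+xu*.19+yu*.148):
    p=p.copy();p[2]=.195;u=px(s,p); cv2.circle(im,tuple(int(k) for k in (u+.5)*S),4,(0,255,0),-1)
cv2.imwrite("pics/sb2.png",im[240:740,840:1240])
E
```

```text
time_s: 1.1
tool_pos: [0.3793, -0.3022, 0.331]
tcp_rot: [[0.0, 0.12, -0.993], [0.001, -0.993, -0.12], [-1.0, -0.001, -0.0]]
ft_force: [0.5, -1.2, 0.6]
finger_gap: -0.0006
```

View pics/sb2.png

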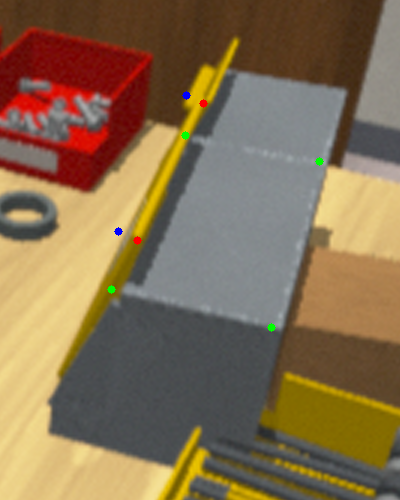

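The scene crop shows the unit about 5 mm further out than my first estimate, and the bin almost shut. I take the hinge at (0.597, 0.289).

```bash
python3 -m jog '{"offset":[[0.2,0.37,0],[0.2,0.37,0],[0.2,0.37,0],[0.2,0.37,0],[0.2,0.37,0],[0.2,0.37,0],[0.2,0.37,0],[0.2,0.37,0],[0.2,0.37,0],[0.2,0.37,0]],"delta_rot":[[0,0,0],[0,0,0],[0,0,0],[0,0,0],[0,0,0],[0,0,0],[0,0,0],[0,0,0],[0,0,0],[0,0,0]],"jaw":[-1,-1,-1,-1,-1,-1,-1,-1,-1,-1]}'
python3 -m jog '{"offset":[[0.12,0.23,0],[0.12,0.23,0],[0.12,0.23,0],[0.12,0.23,0],[0.12,0.23,0],[0.12,0.23,0],[0.12,0.23,-0.05],[0.12,0.23,-0.08],[0.12,0.23,-0.08]],"delta_rot":[[0,0,0],[0,0,0],[0,0,0],[0,0,0],[0,0,0],[0,0,0],[0,0,0],[0,0,0],[0,0,0]],"jaw":[-1,-1,-1,-1,-1,-1,-1,-1,-1]}'
python3 - <<'E'
from h import *
from workcell import camera
for n in("scene","top"):
    c=camera(n); pickle.dump(c,open(n+"1.pkl","wb"))
    if n=="scene": crop(c,260,50,420,250,3,"pics/s1.png")
    else: crop(c,50,70,370,270,2,"pics/t1.png")
E
```

```text
time_s: 2.1
tool_pos: [0.5793, 0.0678, 0.33]
tcp_rot: [[-0.002, 0.122, -0.992], [0.001, -0.992, -0.122], [-1.0, -0.001, 0.002]]
ft_force: [-0.2, -0.6, 0.0]
finger_gap: -0.0002
time_s: 3.0
tool_pos: [0.6951, 0.292, 0.2435]
tcp_rot: [[-0.012, 0.118, -0.993], [-0.005, -0.993, -0.118], [-1.0, 0.004, 0.013]]
ft_force: [-0.5, -0.6, -0.5]
finger_gap: 0.0003
```

View pics/s1.png

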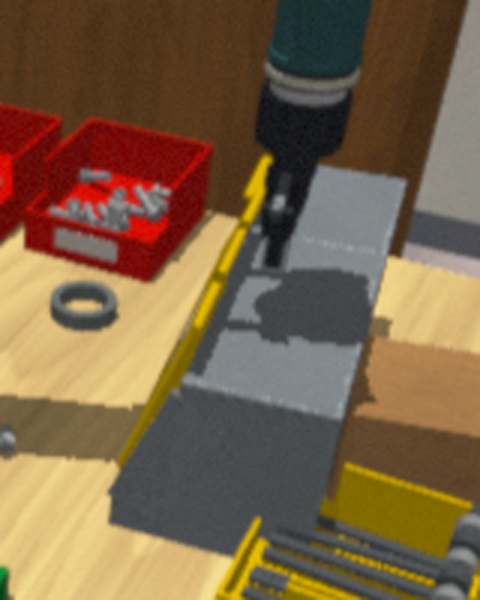

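View pics/t1.png

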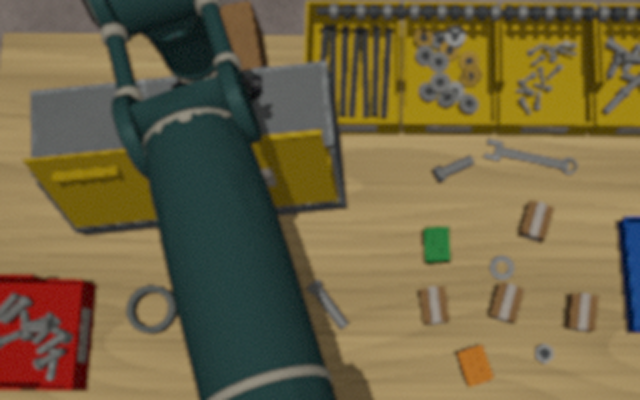

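The closed fingers stand behind the lip, clear of the roof, with the tips at about (275,262) in the scene crop. Next I lower them and pull.

```bash
python3 -m jog '{"offset":[[0,0,-0.02],[0,0,-0.032],[-0.02,-0.002,-0.032],[-0.035,-0.004,-0.032],[-0.05,-0.006,-0.032],[-0.065,-0.007,-0.032],[-0.08,-0.009,-0.035],[-0.095,-0.011,-0.04]],"delta_rot":[[0,0,0],[0,0,0],[0,0,0],[0,0,0],[0,0,0],[0,0,0],[0,0,0],[0,0,0]],"jaw":[-1,-1,-1,-1,-1,-1,-1,-1]}'
python3 -m jog '{"offset":[[-0.015,-0.002,-0.005],[-0.03,-0.003,-0.01],[-0.045,-0.005,-0.015],[-0.06,-0.007,-0.015],[-0.075,-0.008,-0.015]],"delta_rot":[[0,0,0],[0,0,0],[0,0,0],[0,0,0],[0,0,0]],"jaw":[-1,-1,-1,-1,-1]}'
python3 - <<'E'
from h import *
from workcell import camera
c=camera("scene"); crop(c,240,50,440,250,3,"pics/s2.png")
E
```

```text
time_s: 3.9
tool_pos: [0.608, 0.2846, 0.2172]
tcp_rot: [[0.013, 0.118, -0.993], [0.004, -0.993, -0.118], [-1.0, -0.003, -0.013]]
ft_force: [6.6, 0.3, 4.3]
finger_gap: 0.0005
time_s: 4.4
tool_pos: [0.5324, 0.2763, 0.2]
tcp_rot: [[0.011, 0.118, -0.993], [0.003, -0.993, -0.118], [-1.0, -0.002, -0.011]]
ft_force: [6.9, 0.4, 0.1]
finger_gap: 0.0001
```

View pics/s2.png

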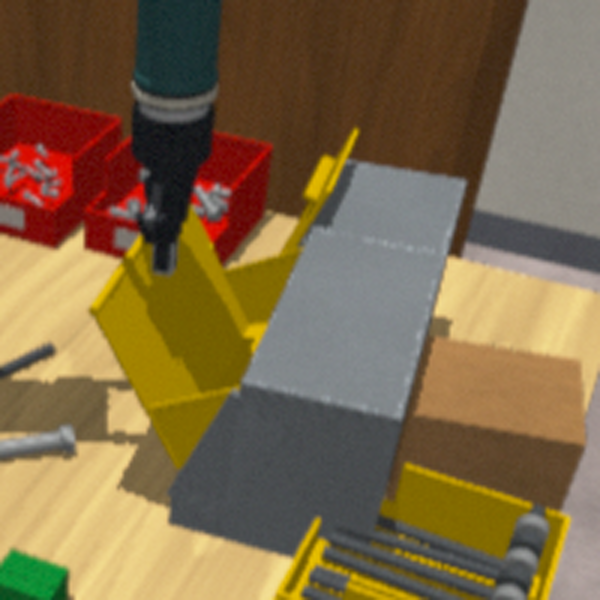

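The bin is following the fingers; its lip runs from (95,310) to (190,215). I continue to the stop.

```bash
python3 -m jog '{"offset":[[-0.01,-0.001,0],[-0.02,-0.002,0],[-0.03,-0.003,0],[-0.036,-0.004,0]],"delta_rot":[[0,0,0],[0,0,0],[0,0,0],[0,0,0]],"jaw":[-1,-1,-1,-1]}'
```

```text
time_s: 4.85
tool_pos: [0.5113, 0.2756, 0.2072]
tcp_rot: [[0.044, 0.119, -0.992], [0.012, -0.993, -0.119], [-0.999, -0.007, -0.046]]
ft_force: [42.9, 3.9, 3.8]
finger_gap: -0.0001
```

```bash
python3 -m jog '{"offset":[[0.03,0.003,0],[0.06,0.006,0.03],[0.06,0.006,0.08],[0.06,0.006,0.12],[0.03,-0.05,0.12],[0.01,-0.1,0.12],[-0.01,-0.15,0.12],[-0.03,-0.2,0.12],[-0.05,-0.25,0.12],[-0.06,-0.29,0.09]],"delta_rot":[[0,0,0],[0,0,0],[0,0,0],[0,0,0],[0,0,0],[0,0,0],[0,0,0],[0,0,0],[0,0,0],[0,0,0]],"jaw":[-1,-1,-1,-1,-1,1,1,1,1,1]}' 40
python3 -m jog '{"offset":[[0,0,-0.05]],"delta_rot":[[0,0,0]],"jaw":[1]}'
python3 - <<'E'
from h import *
from workcell import camera
c=camera("top"); crop(c,50,90,370,270,2,"pics/t2.png")
pickle.dump(c,open("top2.pkl","wb"))
for r in cartons(c): print(r)
s=camera("scene");pickle.dump(s,open("scene2.pkl","wb")); crop(s,120,50,440,330,2,"pics/s3.png")
E
```

```text
time_s: 5.85
tool_pos: [0.4407, 0.0029, 0.301]
tcp_rot: [[0.008, 0.119, -0.993], [-0.001, -0.993, -0.119], [-1.0, 0.002, -0.008]]
ft_force: [2.2, 0.1, -0.1]
finger_gap: 0.0723
time_s: 5.95
tool_pos: [0.4429, -0.0001, 0.253]
tcp_rot: [[0.014, 0.112, -0.994], [-0.003, -0.994, -0.113], [-1.0, 0.005, -0.014]]
ft_force: [0.8, 0.9, -0.9]
finger_gap: 0.0845
(array([318.5, 179.2]), array([ 0.5869, -0.192 ]), 163.4, array([0.016, 0.061]))
(array([298.1, 208.3]), array([ 0.4843, -0.1199]), 121.8, array([0.025, 0.072]))
(array([240.5, 207.3]), array([0.4859, 0.077 ]), 82.6, array([0.018, 0.033]))
(array([303.3, 220.9]), array([ 0.4413, -0.1368]), 163.0, array([0.016, 0.064]))
(array([341.6, 225.7]), array([ 0.426 , -0.2663]), 172.8, array([0.016, 0.063]))
(array([267.3, 225.4]), array([ 0.4248, -0.0147]), 6.6, array([0.017, 0.041]))
(array([322. , 246.4]), array([ 0.356 , -0.1982]), 154.1, array([0.033, 0.035]))
(array([236.3, 249.6]), array([0.3427, 0.0886]), 89.0, array([0.019, 0.033]))
(array([293.8, 253.4]), array([ 0.332 , -0.1033]), 84.6, array([0.018, 0.038]))
```

View pics/t2.png

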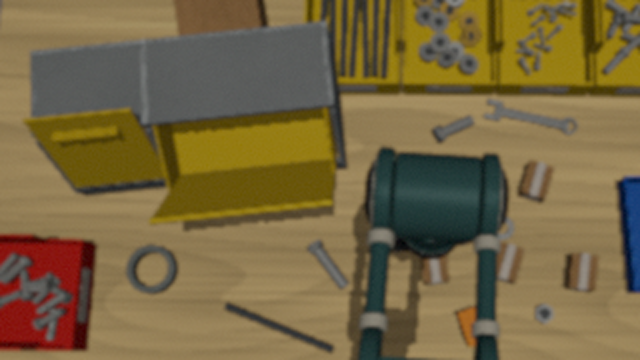

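View pics/s3.png

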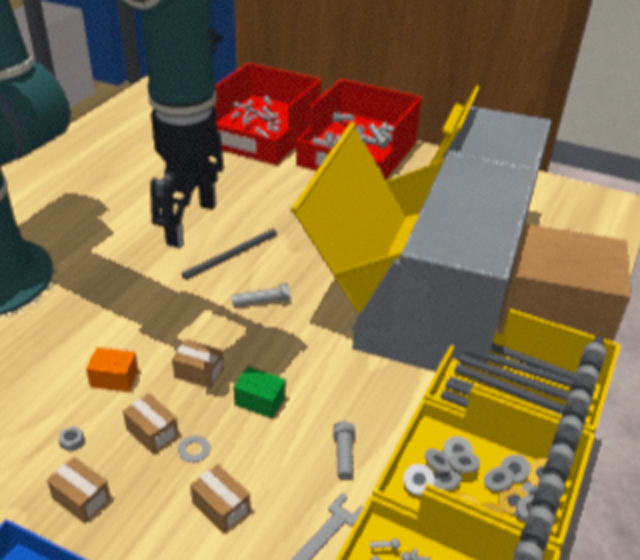

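The bin is fully open and all the cartons are in place. First grasp: the carton at (0.4356, -0.0133).

```bash
python3 -m jog '{"offset":[[0,0,-0.05],[0,0,-0.1],[0,0,-0.1]],"delta_rot":[[0,0,0],[0,0,0],[0,0,0]],"jaw":[1,1,1]}'
```

```text
time_s: 6.35
tool_pos: [0.4355, 0.0056, 0.1425]
tcp_rot: [[-0.011, 0.119, -0.993], [0.001, -0.993, -0.119], [-1.0, -0.002, 0.011]]
ft_force: [-1.6, 0.8, -0.9]
finger_gap: 0.0854
```

```bash
python3 -m jog '{"offset":[[0,-0.019,0],[0,-0.019,-0.05],[0,-0.019,-0.09],[0,-0.019,-0.12],[0,-0.019,-0.135],[0,-0.019,-0.135],[0,-0.019,-0.135]],"delta_rot":[[0,0,0],[0,0,0],[0,0,0],[0,0,0],[0,0,0],[0,0,0],[0,0,0]],"jaw":[1,1,1,1,1,1,1]}'
python3 -m jog '{"offset":[[0,0,0],[0,0,0],[0,0,0],[0,0,0],[0,0,0],[0,0,0]],"delta_rot":[[0,0,0],[0,0,0],[0,0,0],[0,0,0],[0,0,0],[0,0,0]],"jaw":[-1,-1,-1,-1,-1,-1]}' 40
```

```text
time_s: 7.05
tool_pos: [0.4433, -0.0141, 0.0145]
tcp_rot: [[0.004, 0.119, -0.993], [-0.0, -0.993, -0.119], [-1.0, 0.001, -0.004]]
ft_force: [1.2, -0.2, -0.1]
finger_gap: 0.0853
time_s: 7.65
tool_pos: [0.4412, -0.0143, 0.013]
tcp_rot: [[0.003, 0.119, -0.993], [-0.0, -0.993, -0.119], [-1.0, 0.001, -0.002]]
ft_force: [-1.2, 0.0, 5.4]
finger_gap: 0.0447
```

```bash
python3 -m jog '{"offset":[[0,0,0.02],[0,0,0.05],[0,0,0.1],[0,0,0.12],[0,0,0.12],[0,0,0.12],[0,0,0.12],[0,0,0.12]],"delta_rot":[[0,0,0],[0,0,0],[0,0,0],[0,0,0],[0,0,0],[0,0,0],[0,0,0],[0,0,0]],"jaw":[-1,-1,-1,-1,-1,-1,-1,-1]}'
for i in 1 2 ; do python3 -m jog '{"offset":[[0,0,0]],"delta_rot":[[0,0,0]],"jaw":[-1]}';done
```

```text
time_s: 8.45
tool_pos: [0.4378, -0.014, 0.1291]
tcp_rot: [[-0.005, 0.118, -0.993], [0.0, -0.993, -0.118], [-1.0, -0.001, 0.005]]
ft_force: [-0.2, 0.7, -3.9]
finger_gap: 0.0446
time_s: 8.55
tool_pos: [0.4385, -0.0141, 0.1298]
tcp_rot: [[-0.003, 0.118, -0.993], [0.0, -0.993, -0.118], [-1.0, -0.001, 0.003]]
ft_force: [-0.7, -0.3, -3.9]
finger_gap: 0.0443
time_s: 8.65
tool_pos: [0.4391, -0.0141, 0.1305]
tcp_rot: [[-0.002, 0.119, -0.993], [0.0, -0.993, -0.119], [-1.0, -0.0, 0.002]]
ft_force: [-0.6, -0.1, -4.2]
finger_gap: 0.044
```

About 4 N, so the carton is full. I check the hinge estimate against the open-lip pixels before placing.

```bash
cat >> h.py <<'E'
A=np.radians(6.5);XU=np.array([np.cos(A),np.sin(A),0]);YU=np.array([-np.sin(A),np.cos(A),0])
E
python3 - <<'E'
from h import *
t=pickle.load(open("top2.pkl","rb"));s=pickle.load(open("scene2.pkl","rb"))
a=onz(t,126.8,201,.222);b=onz(t,216.8,195,.222);print(a,b,np.linalg.norm(a-b),(a+b)/2+XU*.107)
# two views: left lip end scene (350,124)/2 ; right (295,211)/2
print(tri(t,(126.8,201),s,(120+175.5,50+62)),tri(t,(216.8,195),s,(120+147.5,50+105.5)))
d=.0
E
python3 - <<'E'
from h import *
t=pickle.load(open("top2.pkl","rb"))
crop(t,110,100,240,220,5,"pics/tb2.png")
E
```

```text
[0.47379406 0.4029221  0.222     ] [0.4939258  0.13957533 0.222     ] 0.26411514182428075 [0.59017212 0.28336146 0.222     ]
(array([0.47609028, 0.40518219, 0.21944216]), np.float64(0.004362909426285137)) (array([0.50258817, 0.14534681, 0.20942916]), np.float64(0.015045410159714674))
```

View pics/tb2.png

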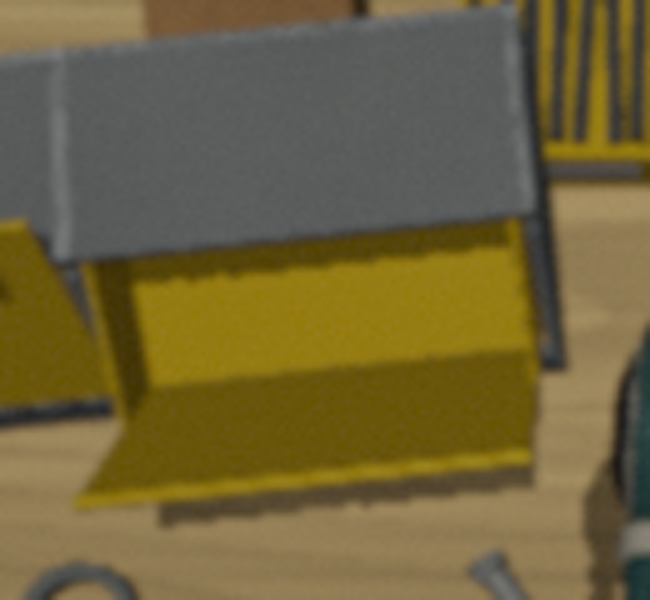

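```bash
python3 - <<'E'
from h import *
t=pickle.load(open("top2.pkl","rb"))
a,b=onz(t,216.3,170,.067),onz(t,139.6,177.8,.067);print("crease",a,b,(a+b)/2,np.linalg.norm(a-b),np.degrees(np.arctan2(a[0]-b[0],b[1]-a[1])))
for u,v in((215.8,143),(123,152),(211.3,101.5),(121.5,110.3)):
    p=onz(t,u,v,.195);print(p)
E
```

```text
crease [0.60975956 0.16051881 0.067     ] [0.58024412 0.42045665 0.067     ] [0.59500184 0.29048773 0.067     ] 0.26160818066569846 6.478080129314569
[0.6629291  0.15028332 0.195     ]
[0.63151583 0.43581505 0.195     ]
[0.80049279 0.16856504 0.195     ]
[0.76847556 0.4511729  0.195     ]
```

```bash
python3 -m jog '{"offset":[[0,0,0.04],[0,0,0.08],[0.01,0.04,0.11],[0.02,0.08,0.14],[0.03,0.13,0.17],[0.04,0.17,0.17],[0.05,0.22,0.17],[0.06,0.26,0.17],[0.07,0.3,0.17],[0.078,0.335,0.17]],"delta_rot":[[0,0,0],[0,0,0],[0,0,0],[0.01,-0.09,0],[0.02,-0.18,0],[0.03,-0.27,0],[0.041,-0.36,0],[0.051,-0.447,0],[0.051,-0.447,0],[0.051,-0.447,0]],"jaw":[-1,-1,-1,-1,-1,-1,-1,-1,-1,-1]}'
python3 -m jog '{"offset":[[0.005,0.03,0],[0.008,0.035,0],[0.008,0.035,0]],"delta_rot":[[0,0,0],[0,0,0],[0,0,0]],"jaw":[-1,-1,-1]}'
```

```text
time_s: 9.65
tool_pos: [0.5162, 0.3227, 0.3001]
tcp_rot: [[0.43, 0.12, -0.895], [0.049, -0.993, -0.109], [-0.901, 0.003, -0.433]]
ft_force: [0.7, -0.1, -3.4]
finger_gap: 0.0445
time_s: 9.95
tool_pos: [0.5253, 0.3565, 0.3001]
tcp_rot: [[0.43, 0.119, -0.895], [0.048, -0.993, -0.109], [-0.902, 0.004, -0.433]]
ft_force: [-0.4, -0.2, -3.8]
finger_gap: 0.0443
```

```bash
python3 -m jog '{"offset":[[0.017,0.002,-0.036],[0.035,0.004,-0.072],[0.052,0.006,-0.108],[0.065,0.007,-0.135],[0.076,0.008,-0.158],[0.087,0.009,-0.18],[0.087,0.009,-0.18]],"delta_rot":[[0,0,0],[0,0,0],[0,0,0],[0,0,0],[0,0,0],[0,0,0],[0,0,0]],"jaw":[-1,-1,-1,-1,-1,-1,-1]}'
python3 - <<'E'
from h import *
from workcell import camera
c=camera("scene"); crop(c,240,50,440,250,3,"pics/s4.png")
E
```

```text
time_s: 10.65
tool_pos: [0.6111, 0.3609, 0.1163]
tcp_rot: [[0.426, 0.115, -0.898], [0.043, -0.993, -0.107], [-0.904, 0.007, -0.428]]
ft_force: [-1.5, -0.8, -4.3]
finger_gap: 0.0444
```

View pics/s4.png

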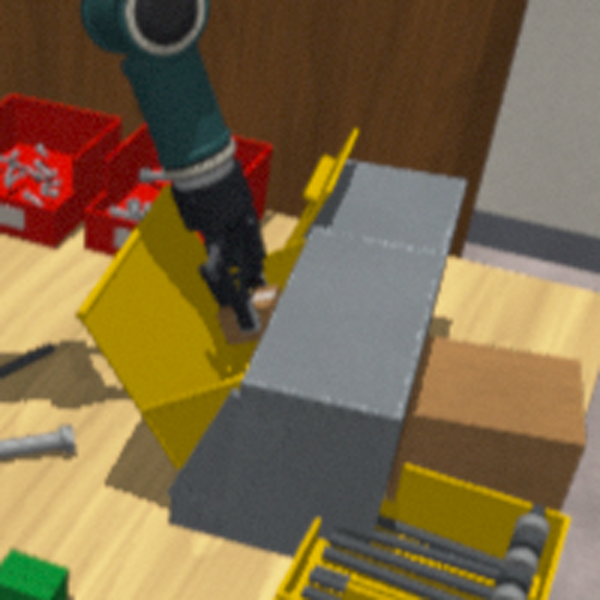

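```bash
python3 -m jog '{"offset":[[0.005,0.002,-0.008],[0.008,0.003,-0.014],[0.008,0.003,-0.014],[0.008,0.003,-0.014]],"delta_rot":[[0,0,0],[0,0,0],[0,0,0],[0,0,0]],"jaw":[-1,-1,-1,-1]}'
python3 -m jog '{"offset":[[0,0,0],[0,0,0],[0,0,0],[0,0,0]],"delta_rot":[[0,0,0],[0,0,0],[0,0,0],[0,0,0]],"jaw":[0.3,0.3,0.3,0.3]}'
python3 -m jog '{"offset":[[-0.01,-0.001,0.02],[-0.026,-0.003,0.054],[-0.043,-0.005,0.09],[-0.06,-0.007,0.126],[-0.078,-0.009,0.162],[-0.095,-0.01,0.198],[-0.095,-0.06,0.2],[-0.095,-0.11,0.2],[-0.1,-0.16,0.2]],"delta_rot":[[0,0,0],[0,0,0],[0,0,0],[0,0,0],[0,0,0],[0,0,0],[0,0.05,0],[-0.01,0.15,0],[-0.02,0.25,0]],"jaw":[0.3,0.3,0.3,0.3,0.3,1,1,1,1]}'
python3 - <<'E'
from h import *
from workcell import camera
c=camera("scene"); crop(c,120,50,440,330,2,"pics/s5.png")
c=camera("top"); crop(c,50,90,370,270,2,"pics/t5.png")
for r in cartons(c): print(r)
E
```

```text
time_s: 11.1
tool_pos: [0.6204, 0.3651, 0.1072]
tcp_rot: [[0.43, 0.116, -0.895], [0.045, -0.993, -0.107], [-0.901, 0.006, -0.433]]
ft_force: [-0.4, -7.3, -5.3]
finger_gap: 0.0445
time_s: 11.5
tool_pos: [0.6203, 0.3613, 0.1079]
tcp_rot: [[0.43, 0.113, -0.896], [0.039, -0.993, -0.107], [-0.902, 0.011, -0.431]]
ft_force: [-4.3, -22.5, 5.7]
finger_gap: 0.0555
time_s: 12.4
tool_pos: [0.5213, 0.2082, 0.3126]
tcp_rot: [[0.201, 0.121, -0.972], [0.035, -0.993, -0.117], [-0.979, -0.01, -0.204]]
ft_force: [1.7, -0.3, -0.4]
finger_gap: 0.0852
(array([318.4, 179.2]), array([ 0.5868, -0.1917]), 163.0, array([0.017, 0.06 ]))
(array([300.5, 203.5]), array([ 0.501 , -0.1283]), 148.3, array([0.04 , 0.041]))
(array([303.2, 220.8]), array([ 0.4415, -0.1366]), 163.5, array([0.017, 0.064]))
(array([341.6, 225.7]), array([ 0.426 , -0.2662]), 172.4, array([0.016, 0.065]))
(array([322.1, 246.2]), array([ 0.3565, -0.1984]), 161.3, array([0.033, 0.035]))
```

View pics/s5.png

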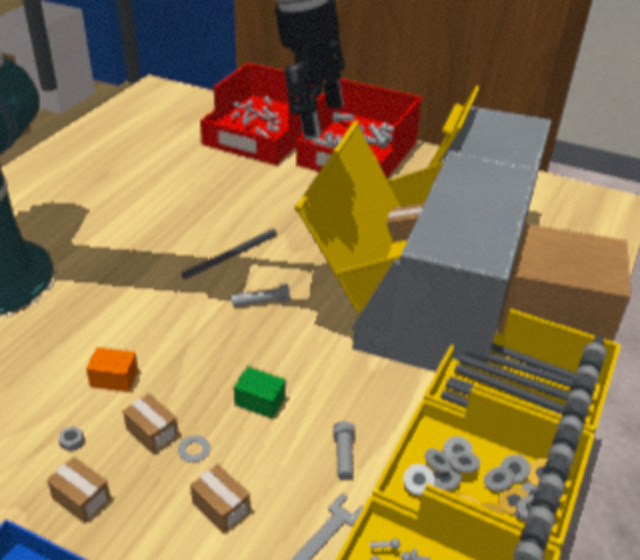

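View pics/t5.png

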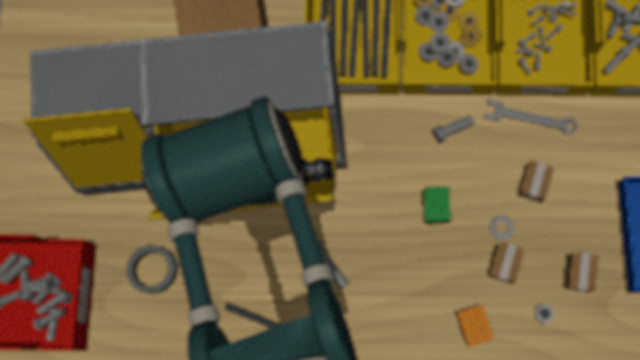

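The carton lies in the bin, visible at scene crop (405,215). A finger brushed the left side wall with 22 N, so I'll keep the later slots nearer the middle. Next is the carton at (0.4415, -0.1366), yaw -16.5°.

```bash
cat >> h.py <<'E'
from scipy.spatial.transform import Rotation as Ro
def goal(p,yawdeg,tilt=0):
    "carton-long-axis yaw; tool down, tool z = -long axis; tilt about its y"
    from workcell import get_obs
    o=get_obs(); a=np.radians(yawdeg); X=np.array([np.cos(a),np.sin(a),0]);Y=np.array([-np.sin(a),np.cos(a),0]);Z=np.array([0,0,1.])
    x=np.sin(tilt)*X-np.cos(tilt)*Z; y=-Y; z=np.cross(x,y)
    G=np.stack([x,y,z],1); r=Ro.from_matrix(G@np.array(o["tcp_rot"]).T).as_rotvec()
    print("shift",(np.array(p)-o["tool_pos"]).round(4),"rot",r.round(3),"q",np.round(o["q"],2),"ft",np.round(o["ft_force"],1),"gap",round(float(o["finger_gap"]),4))
E
python3 -c "
from h import *
goal([.4415,-.1366,.13],-16.7)"
```

```text
shift [-0.0826 -0.3396 -0.1824] rot [ 0.012  0.207 -0.4  ] q [ 0.35 -0.12  1.88 -0.05  1.18  1.83] ft [1.2 0.8 0.4] gap 0.0855
```

```bash
python3 -m jog '{"offset":[[-0.01,-0.045,0],[-0.02,-0.09,0],[-0.03,-0.135,-0.01],[-0.04,-0.18,-0.03],[-0.05,-0.22,-0.05],[-0.06,-0.26,-0.08],[-0.07,-0.3,-0.11],[-0.0825,-0.34,-0.14],[-0.0825,-0.34,-0.18],[-0.0825,-0.34,-0.18]],"delta_rot":[[0.001,0.025,-0.05],[0.003,0.05,-0.1],[0.005,0.08,-0.15],[0.006,0.1,-0.2],[0.008,0.13,-0.25],[0.009,0.16,-0.3],[0.01,0.18,-0.35],[0.012,0.207,-0.4],[0.012,0.207,-0.4],[0.012,0.207,-0.4]],"jaw":[1,1,1,1,1,1,1,1,1,1]}'
python3 - <<'E'
from h import *
from workcell import camera
c=camera("top")
for r in cartons(c): print(r)
goal([.4415,-.1366,.009],-16.7)
E
```

```text
time_s: 13.5
tool_pos: [0.4351, -0.1316, 0.1239]
tcp_rot: [[-0.012, -0.283, -0.959], [0.006, -0.959, 0.283], [-1.0, -0.002, 0.013]]
ft_force: [-0.6, 0.6, -1.1]
finger_gap: 0.0856
(array([322.3, 245.9]), array([ 0.3578, -0.199 ]), 47.7, array([0.032, 0.034]))
shift [ 0.0044 -0.0051 -0.1176] rot [-0.005 -0.008 -0.006] q [-0.35 -0.05  2.16  0.    1.05  1.51] ft [-0.3 -1.1  0.5] gap 0.0858
```

```bash
python3 -m jog '{"offset":[[0.002,-0.003,-0.04],[0.003,-0.005,-0.08],[0.003,-0.005,-0.105],[0.003,-0.005,-0.118],[0.003,-0.005,-0.118],[0.003,-0.005,-0.118],[0.003,-0.005,-0.118],[0.003,-0.005,-0.118],[0.003,-0.005,-0.118],[0.003,-0.005,-0.118]],"delta_rot":[[0,0,0],[0,0,0],[0,0,0],[0,0,0],[0,0,0],[0,0,0],[0,0,0],[0,0,0],[0,0,0],[0,0,0]],"jaw":[1,1,1,1,1,-1,-1,-1,-1,-1]}' 40
python3 -m jog '{"offset":[[0,0,0],[0,0,0.02],[0,0,0.05],[0,0,0.1],[0,0,0.12],[0,0,0.12],[0,0,0.12],[0,0,0.12],[0,0,0.12]],"delta_rot":[[0,0,0],[0,0,0],[0,0,0],[0,0,0],[0,0,0],[0,0,0],[0,0,0],[0,0,0],[0,0,0]],"jaw":[-1,-1,-1,-1,-1,-1,-1,-1,-1]}'
python3 -m jog '{"offset":[[0,0,0]],"delta_rot":[[0,0,0]],"jaw":[-1]}'
```

```text
time_s: 14.55
tool_pos: [0.4432, -0.1375, 0.0115]
tcp_rot: [[-0.002, -0.281, -0.96], [0.003, -0.96, 0.281], [-1.0, -0.002, 0.003]]
ft_force: [0.3, 0.9, 6.1]
finger_gap: 0.0442
time_s: 15.45
tool_pos: [0.4397, -0.1363, 0.1275]
tcp_rot: [[-0.01, -0.281, -0.96], [0.005, -0.96, 0.281], [-1.0, -0.002, 0.011]]
ft_force: [0.4, 0.2, -2.1]
finger_gap: 0.0441
time_s: 15.55
tool_pos: [0.4402, -0.1365, 0.1279]
tcp_rot: [[-0.009, -0.281, -0.96], [0.005, -0.96, 0.281], [-1.0, -0.002, 0.01]]
ft_force: [0.5, 0.4, -1.7]
finger_gap: 0.0443
```

About 1.7 to 2 N, so this carton is part-used. I locate the tray more exactly before placing.

```bash
python3 - <<'E'
from h import *
t=pickle.load(open("top0.pkl","rb"));s=pickle.load(open("scene0.pkl","rb"))
crop(t,350,165,420,245,7,"pics/tt.png");crop(s,70,300,210,384,5,"pics/ts.png")
E
```

```text
(no output)
```

View pics/tt.png

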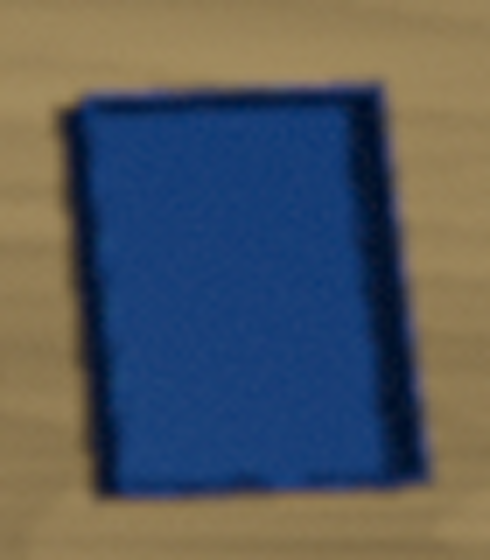

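View pics/ts.png

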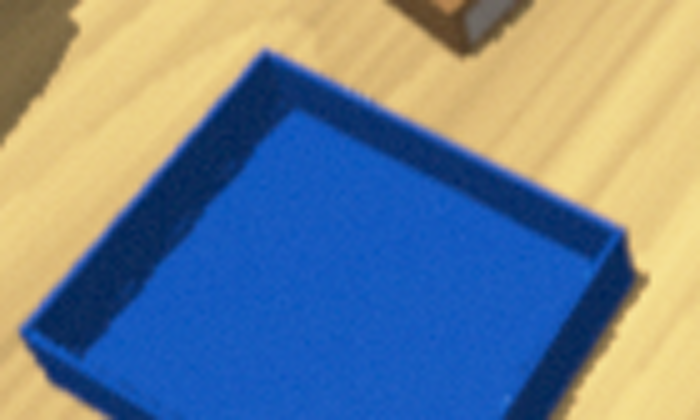

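```bash
python3 - <<'E'
from h import *
t=pickle.load(open("top0.pkl","rb"));s=pickle.load(open("scene0.pkl","rb"))
q=[onz(t,350+u/7,165+v/7,.045)[:2] for u,v in((382,87),(427,480),(112,492),(82,95))]
q=np.array(q);print(q.round(3),q.mean(0).round(4))
for a,b in((1,0),(2,3),(0,3),(1,2)): d=q[b]-q[a];print(np.linalg.norm(d).round(3),np.degrees(np.arctan2(d[1],d[0])).round(1))
r=np.array([onz(s,70+u/5,300+v/5,.045)[:2] for u,v in((265,50),(625,235),(22,330))]);print(r.round(3),(r[1]+r[2])/2)
E
```

```text
[[ 0.594 -0.489]
 [ 0.401 -0.497]
 [ 0.394 -0.346]
 [ 0.589 -0.34 ]] [ 0.4946 -0.4179]
0.194 2.4
0.195 1.5
0.148 92.0
0.151 92.7
[[ 0.398 -0.354]
 [ 0.597 -0.346]
 [ 0.405 -0.5  ]] [ 0.50121985 -0.42324264]
```

```bash
python3 -c "
from h import *
goal([.4547,-.3866,.11],92.2)"
```

```text
shift [ 0.0145 -0.2501 -0.0179] rot [ 0.005 -0.011  1.894] q [-0.36 -0.05  2.15  0.    1.05  1.5 ] ft [ 0.5  0.4 -1.7] gap 0.0443
```

```bash
python3 -m jog '{"offset":[[0.001,-0.025,0],[0.003,-0.05,0],[0.004,-0.075,0],[0.006,-0.1,0],[0.007,-0.125,0],[0.008,-0.15,0],[0.01,-0.175,0],[0.011,-0.2,0],[0.013,-0.225,0],[0.0145,-0.25,0]],"delta_rot":[[0,0,0.14],[0,0,0.28],[0,0,0.42],[0,0,0.56],[0,0,0.7],[0,0,0.84],[0,0,0.98],[0,0,1.12],[0,0,1.26],[0,0,1.4]],"jaw":[-1,-1,-1,-1,-1,-1,-1,-1,-1,-1]}'
python3 -m jog '{"offset":[[0,0,0],[0,0,0],[0,0,0],[0,0,-0.02],[0,0,-0.02]],"delta_rot":[[0,0,0.14],[0,0,0.28],[0,0,0.42],[0,0,0.49],[0,0,0.49]],"jaw":[-1,-1,-1,-1,-1]}'
python3 -c "
from h import *
goal([.4547,-.3866,.0175],92.2)"
```

```text
time_s: 16.55
tool_pos: [0.4554, -0.3875, 0.1283]
tcp_rot: [[-0.006, 0.9, -0.435], [-0.004, -0.435, -0.9], [-1.0, -0.004, 0.006]]
ft_force: [0.3, 0.0, -0.4]
finger_gap: 0.0443
time_s: 17.05
tool_pos: [0.4538, -0.3851, 0.106]
tcp_rot: [[-0.007, 0.999, 0.034], [-0.002, 0.034, -0.999], [-1.0, -0.007, 0.002]]
ft_force: [-1.4, 0.6, -2.6]
finger_gap: 0.0443
shift [ 0.0009 -0.0015 -0.0885] rot [ 0.002 -0.007  0.004] q [-0.74  0.22  1.9  -0.01  1.02 -0.77] ft [-1.4  0.6 -2.6] gap 0.0443
```

```bash
python3 -m jog '{"offset":[[0,0,-0.04],[0,-0.001,-0.07],[0,-0.001,-0.083],[0,-0.001,-0.09],[0,-0.001,-0.09],[0,-0.001,-0.09]],"delta_rot":[[0,0,0],[0,0,0],[0,0,0],[0,0,0],[0,0,0],[0,0,0]],"jaw":[-1,-1,-1,-1,-1,-1]}'
python3 -m jog '{"offset":[[0,0,0],[0,0,0],[0,0,0],[0,0,0.03],[0,0,0.08],[0,0,0.13],[-0.01,0.05,0.17],[-0.02,0.1,0.17]],"delta_rot":[[0,0,0],[0,0,0],[0,0,0],[0,0,0],[0,0,0],[0,0,0],[0,0,0],[0,0,0]],"jaw":[0.35,0.35,0.35,0.35,0.35,1,1,1]}'
python3 - <<'E'
from h import *
from workcell import camera
c=camera("scene"); crop(c,50,50,440,384,2,"pics/s6.png")
c=camera("top"); crop(c,230,140,430,270,4,"pics/t6.png")
for r in cartons(c): print(r)
E
```

```text
time_s: 17.65
tool_pos: [0.4568, -0.3888, 0.021]
tcp_rot: [[-0.0, 0.999, 0.034], [-0.008, 0.034, -0.999], [-1.0, -0.0, 0.008]]
ft_force: [0.3, 0.2, -1.4]
finger_gap: 0.0447
time_s: 18.45
tool_pos: [0.4416, -0.3036, 0.1943]
tcp_rot: [[0.008, 0.999, 0.032], [-0.014, 0.032, -0.999], [-1.0, 0.007, 0.014]]
ft_force: [1.5, 0.8, 0.1]
finger_gap: 0.0855
(array([318.4, 179.1]), array([ 0.5871, -0.1917]), 163.5, array([0.017, 0.061]))
(array([300.6, 203.6]), array([ 0.5006, -0.1285]), 161.6, array([0.04 , 0.041]))
```

View pics/s6.png

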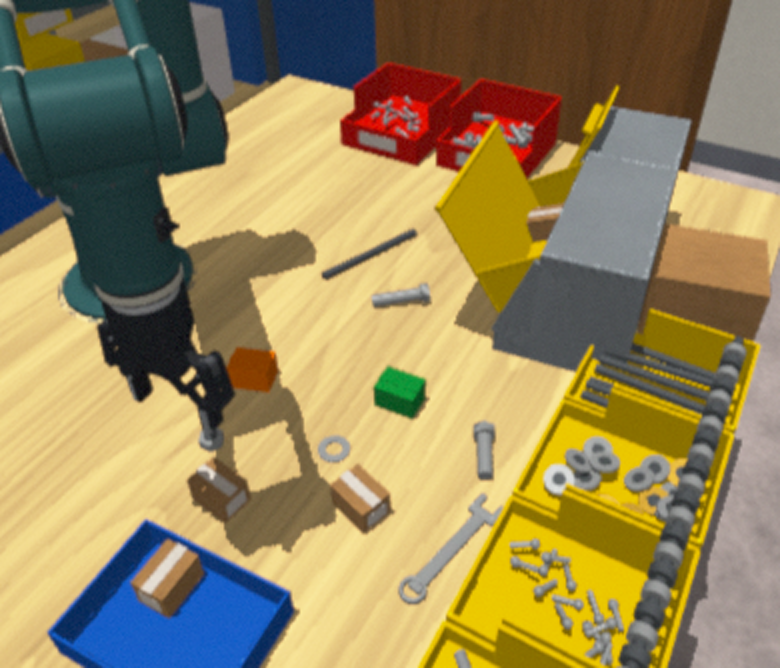

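View pics/t6.png

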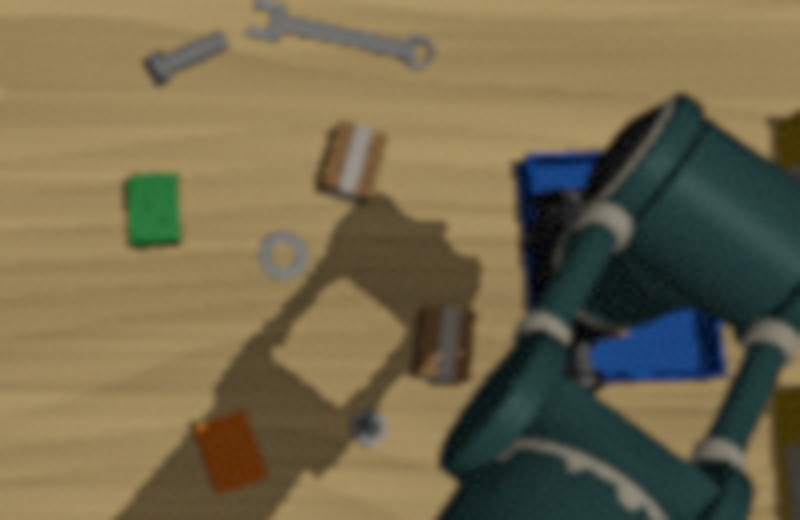

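One carton lies flat in the tray, at scene crop (168,575). Next is the carton at (0.426, -0.2662), yaw -7.4°; it is only in shadow and has not moved.

```bash
python3 -c "
from h import *
goal([.426,-.2662,.12],-7.4)"
```

```text
shift [-0.012   0.031  -0.0701] rot [ 0.005 -0.005 -1.737] q [-0.64  0.02  1.96 -0.01  1.16 -0.67] ft [-0.4  0.1 -0.4] gap 0.0853
```

```bash
python3 -m jog '{"offset":[[0,0.01,0],[0,0.02,0],[-0.012,0.031,0],[-0.012,0.031,0],[-0.012,0.031,0],[-0.012,0.031,0],[-0.012,0.031,0],[-0.012,0.031,0],[-0.012,0.031,-0.03],[-0.012,0.031,-0.05]],"delta_rot":[[0,0,-0.14],[0,0,-0.28],[0,0,-0.42],[0,0,-0.56],[0,0,-0.7],[0,0,-0.84],[0,0,-0.98],[0,0,-1.12],[0,0,-1.26],[0,0,-1.4]],"jaw":[1,1,1,1,1,1,1,1,1,1]}'
python3 -m jog '{"offset":[[0,0,-0.01],[0,0,-0.02],[0,0,-0.02],[0,0,-0.02],[0,0,-0.02]],"delta_rot":[[0,0,-0.14],[0,0,-0.28],[0,0,-0.337],[0,0,-0.337],[0,0,-0.337]],"jaw":[1,1,1,1,1]}'
python3 - <<'E'
from h import *
from workcell import camera
goal([.426,-.2662,.010],-7.4)
c=camera("scene"); crop(c,50,200,290,384,3,"pics/s7.png")
E
```

```text
time_s: 19.55
tool_pos: [0.4265, -0.2703, 0.1369]
tcp_rot: [[-0.006, 0.198, -0.98], [0.0, -0.98, -0.198], [-1.0, -0.001, 0.006]]
ft_force: [-0.4, 0.4, -0.6]
finger_gap: 0.0851
time_s: 20.05
tool_pos: [0.4266, -0.2702, 0.1177]
tcp_rot: [[-0.006, -0.13, -0.991], [0.003, -0.992, 0.13], [-1.0, -0.002, 0.006]]
ft_force: [0.8, -0.0, -0.1]
finger_gap: 0.0851
shift [-0.0006  0.004  -0.1077] rot [-0.003 -0.006  0.001] q [-0.61  0.05  2.07 -0.    1.03  1.09] ft [ 0.8 -0.  -0.1] gap 0.0851
```

View pics/s7.png

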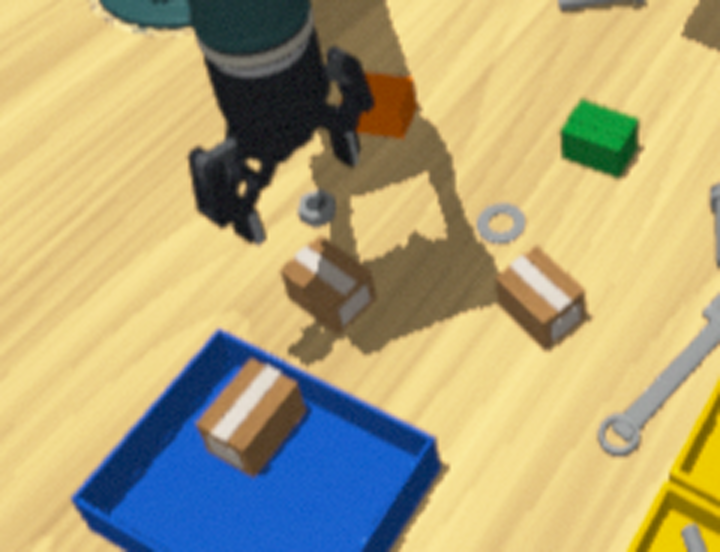

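The open jaws straddle the carton at (328,285), clear of the tray rim and the nut.

```bash
python3 -m jog '{"offset":[[-0.001,0.004,-0.03],[-0.001,0.004,-0.07],[-0.001,0.004,-0.095],[-0.001,0.004,-0.108],[-0.001,0.004,-0.108],[-0.001,0.004,-0.108],[-0.001,0.004,-0.108],[-0.001,0.004,-0.108],[-0.001,0.004,-0.108],[-0.001,0.004,-0.108]],"delta_rot":[[0,0,0],[0,0,0],[0,0,0],[0,0,0],[0,0,0],[0,0,0],[0,0,0],[0,0,0],[0,0,0],[0,0,0]],"jaw":[1,1,1,1,1,-1,-1,-1,-1,-1]}' 40
python3 -m jog '{"offset":[[0,0,0],[0,0,0.02],[0,0,0.05],[0,0,0.1],[0,0,0.12],[0,0,0.12],[0,0,0.12],[0,0,0.12],[0,0,0.12]],"delta_rot":[[0,0,0],[0,0,0],[0,0,0],[0,0,0],[0,0,0],[0,0,0],[0,0,0],[0,0,0],[0,0,0]],"jaw":[-1,-1,-1,-1,-1,-1,-1,-1,-1]}'
for i in 1 2 3; do python3 -m jog '{"offset":[[0,0,0]],"delta_rot":[[0,0,0]],"jaw":[-1]}' | grep ft;done
```

```text
time_s: 21.1
tool_pos: [0.427, -0.2671, 0.0115]
tcp_rot: [[-0.003, -0.131, -0.991], [0.0, -0.991, 0.131], [-1.0, -0.0, 0.003]]
ft_force: [-1.2, -0.9, 5.6]
finger_gap: 0.0443
time_s: 22.0
tool_pos: [0.4237, -0.2646, 0.127]
tcp_rot: [[-0.01, -0.131, -0.991], [0.006, -0.991, 0.131], [-1.0, -0.004, 0.011]]
ft_force: [-0.1, -0.1, -5.0]
finger_gap: 0.0441
ft_force: [1.4, -0.4, -4.8]
ft_force: [0.1, -0.3, -4.4]
ft_force: [0.5, -0.1, -4.1]
```

About 4.5 N, so full; it goes to the bin's middle.

```bash
python3 -c "
from h import *
goal([.5305,.282,.299],6.5,.45)"
```

```text
shift [0.1053 0.5477 0.1699] rot [-0.007 -0.458  0.24 ] q [-0.61  0.03  2.07 -0.    1.05  1.1 ] ft [ 0.5 -0.1 -4.1] gap 0.044
```

```bash
python3 -m jog '{"offset":[[0,0.02,0.03],[0.01,0.05,0.06],[0.02,0.09,0.09],[0.03,0.13,0.12],[0.04,0.17,0.15],[0.04,0.22,0.17],[0.05,0.26,0.17],[0.055,0.31,0.17],[0.06,0.355,0.17],[0.065,0.4,0.17]],"delta_rot":[[0,0,0],[0,0,0],[0,-0.05,0.03],[0,-0.1,0.05],[0,-0.15,0.08],[0,-0.2,0.1],[-0.003,-0.25,0.13],[-0.004,-0.3,0.16],[-0.005,-0.36,0.19],[-0.007,-0.458,0.24]],"jaw":[-1,-1,-1,-1,-1,-1,-1,-1,-1,-1]}'
python3 -m jog '{"offset":[[0.01,0.04,0],[0.02,0.08,0],[0.03,0.12,0],[0.038,0.148,0],[0.038,0.148,0],[0.038,0.148,0]],"delta_rot":[[0,0,0],[0,0,0],[0,0,0],[0,0,0],[0,0,0],[0,0,0]],"jaw":[-1,-1,-1,-1,-1,-1]}'
python3 -c "
from h import *
goal([.626,.2925,.101],6.5,.45)"
```

```text
time_s: 23.3
tool_pos: [0.4906, 0.1362, 0.3005]
tcp_rot: [[0.436, 0.114, -0.893], [0.05, -0.993, -0.103], [-0.899, 0.0, -0.439]]
ft_force: [0.5, -0.4, -5.2]
finger_gap: 0.0443
time_s: 23.9
tool_pos: [0.5276, 0.2825, 0.2984]
tcp_rot: [[0.43, 0.114, -0.896], [0.047, -0.994, -0.103], [-0.902, 0.002, -0.433]]
ft_force: [0.4, -0.9, -4.8]
finger_gap: 0.0444
shift [ 0.0984  0.01   -0.1974] rot [ 0.002 -0.002 -0.001] q [ 0.56 -0.17  2.   -0.24  0.92  2.12] ft [ 0.4 -0.9 -4.8] gap 0.0444
```

```bash
python3 -m jog '{"offset":[[0.018,0.002,-0.036],[0.036,0.004,-0.072],[0.053,0.006,-0.108],[0.066,0.007,-0.135],[0.077,0.008,-0.155],[0.087,0.009,-0.175],[0.087,0.009,-0.175]],"delta_rot":[[0,0,0],[0,0,0],[0,0,0],[0,0,0],[0,0,0],[0,0,0],[0,0,0]],"jaw":[-1,-1,-1,-1,-1,-1,-1]}'
python3 - <<'E'
from h import *
from workcell import camera
c=camera("scene"); crop(c,250,80,400,220,5,"pics/s8.png")
goal([.626,.2925,.101],6.5,.45)
E
```

```text
time_s: 24.6
tool_pos: [0.6136, 0.2879, 0.1202]
tcp_rot: [[0.427, 0.11, -0.898], [0.044, -0.994, -0.101], [-0.903, 0.004, -0.429]]
ft_force: [-0.5, -0.3, -4.7]
finger_gap: 0.0446
shift [ 0.0119  0.0038 -0.0211] rot [ 0.003 -0.004  0.003] q [ 0.48  0.14  2.03 -0.3   0.57  2.17] ft [-0.1  0.2 -5. ] gap 0.0444
```

View pics/s8.png

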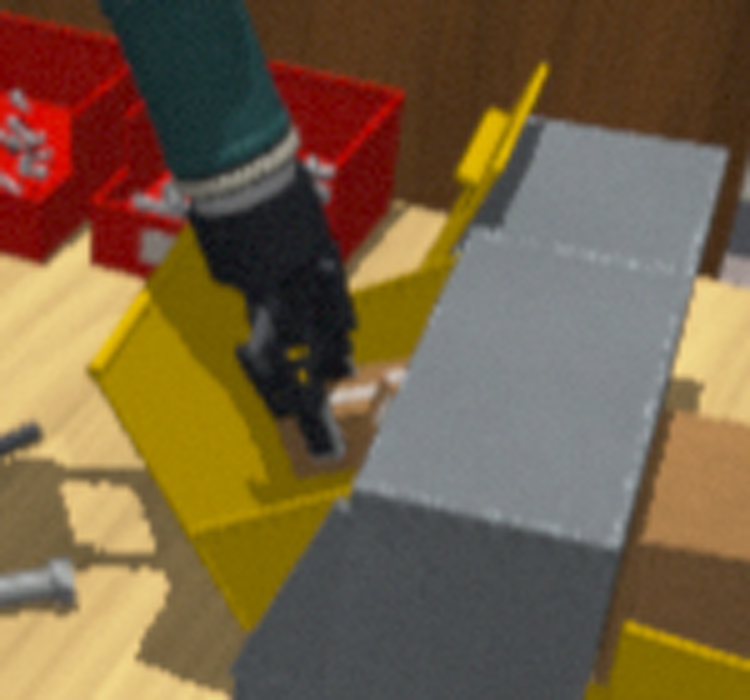

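```bash
python3 -m jog '{"offset":[[0.005,0.002,-0.01],[0.01,0.003,-0.018],[0.01,0.003,-0.018],[0.01,0.003,-0.018]],"delta_rot":[[0,0,0],[0,0,0],[0,0,0],[0,0,0]],"jaw":[-1,-1,-1,-1]}'
python3 -m jog '{"offset":[[0,0,0],[0,0,0],[0,0,0]],"delta_rot":[[0,0,0],[0,0,0],[0,0,0]],"jaw":[0.22,0.22,0.22]}'
```

```text
time_s: 25.05
tool_pos: [0.6254, 0.2942, 0.1067]
tcp_rot: [[0.432, 0.113, -0.895], [0.048, -0.994, -0.102], [-0.9, 0.001, -0.435]]
ft_force: [0.5, -0.5, -4.1]
finger_gap: 0.044
time_s: 25.35
tool_pos: [0.6265, 0.295, 0.1086]
tcp_rot: [[0.435, 0.113, -0.893], [0.05, -0.994, -0.101], [-0.899, -0.0, -0.438]]
ft_force: [0.7, 0.5, 0.1]
finger_gap: 0.0522
```

```bash
python3 -m jog '{"offset":[[-0.01,-0.001,0.02],[-0.026,-0.003,0.054],[-0.043,-0.005,0.09],[-0.06,-0.007,0.126],[-0.078,-0.009,0.162],[-0.095,-0.01,0.198],[-0.095,-0.06,0.2],[-0.095,-0.11,0.2],[-0.09,-0.16,0.2],[-0.08,-0.21,0.2]],"delta_rot":[[0,0,0],[0,0,0],[0,0,0],[0,0,0],[0,0,0],[0,0,0],[0,0.05,0],[-0.01,0.15,0],[-0.02,0.25,0],[-0.03,0.35,0]],"jaw":[0.22,0.22,0.22,0.22,0.22,1,1,1,1,1]}'
python3 - <<'E'
from h import *
from workcell import camera
c=camera("scene"); crop(c,50,80,400,384,2,"pics/s9.png")
c=camera("top"); crop(c,100,90,430,270,2,"pics/t9.png")
for r in cartons(c): print(r)
goal([.587,-.192,.13],-16.6)
E
```

```text
time_s: 26.35
tool_pos: [0.5451, 0.0843, 0.3094]
tcp_rot: [[0.099, 0.113, -0.989], [0.021, -0.994, -0.111], [-0.995, -0.01, -0.1]]
ft_force: [1.2, 1.2, 1.1]
finger_gap: 0.0855
(array([259.6, 158.6]), array([0.6591, 0.0126]), 92.8, array([0.021, 0.041]))
(array([318.5, 179.2]), array([ 0.5869, -0.192 ]), 163.4, array([0.016, 0.061]))
(array([263.6, 201.9]), array([ 0.5054, -0.0019]), 84.8, array([0.021, 0.044]))
(array([300.5, 203.5]), array([ 0.5008, -0.1282]), 166.4, array([0.04 , 0.041]))
(array([235.8, 242.7]), array([0.3658, 0.0909]), 94.9, array([0.017, 0.131]))
(array([322. , 246.3]), array([ 0.3563, -0.1982]), 160.7, array([0.032, 0.035]))
shift [ 0.0385 -0.2714 -0.1778] rot [ 0.003  0.101 -0.393] q [ 0.09 -0.07  1.83  0.01  1.28  1.56] ft [ 0.4  1.3 -0.1] gap 0.0859
```

View pics/s9.png

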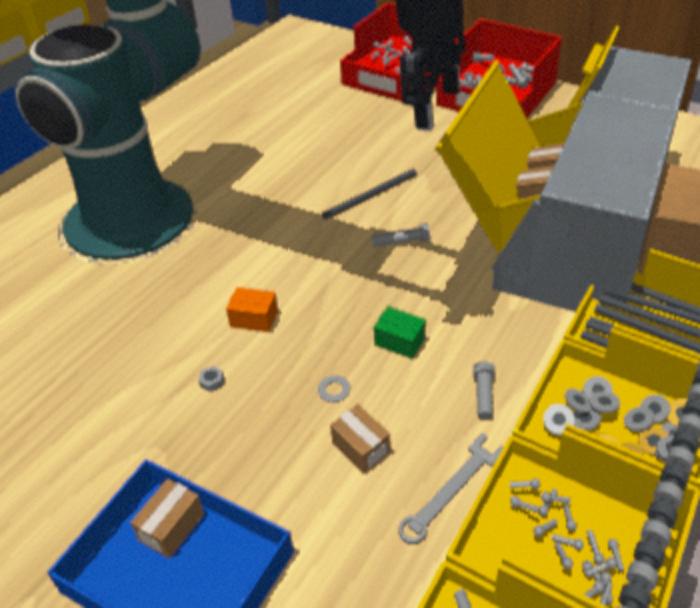

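View pics/t9.png

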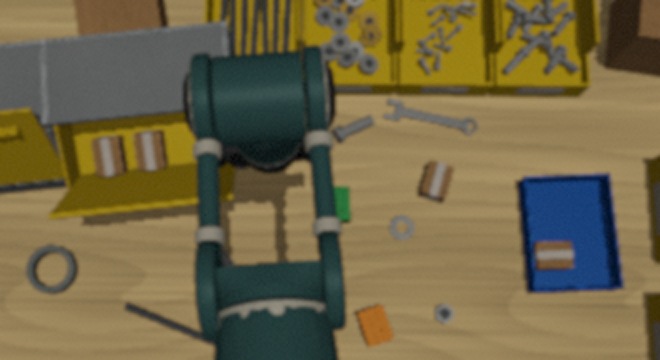

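Two cartons lie side by side in the bin, at top crop (108,155) and (150,150), and one is in the tray. The last one is unmoved at (0.587, -0.192).

```bash
python3 -m jog '{"offset":[[0,-0.045,0],[0,-0.09,-0.01],[0.01,-0.135,-0.03],[0.02,-0.175,-0.06],[0.03,-0.215,-0.09],[0.0385,-0.25,-0.12],[0.0385,-0.271,-0.155],[0.0385,-0.271,-0.178],[0.0385,-0.271,-0.178],[0.0385,-0.271,-0.178]],"delta_rot":[[0,0.01,-0.05],[0,0.02,-0.1],[0,0.04,-0.16],[0,0.06,-0.22],[0,0.08,-0.28],[0.003,0.09,-0.34],[0.003,0.101,-0.393],[0.003,0.101,-0.393],[0.003,0.101,-0.393],[0.003,0.101,-0.393]],"jaw":[1,1,1,1,1,1,1,1,1,1]}'
python3 - <<'E'
from h import *
from workcell import camera
c=camera("scene"); crop(c,150,200,310,330,4,"pics/s10.png")
goal([.587,-.192,.010],-16.6)
E
```

```text
time_s: 27.45
tool_pos: [0.5839, -0.185, 0.129]
tcp_rot: [[0.0, -0.278, -0.961], [0.003, -0.961, 0.278], [-1.0, -0.003, 0.001]]
ft_force: [0.4, -0.1, 0.5]
finger_gap: 0.0856
shift [ 0.0022 -0.0068 -0.1204] rot [-0.002  0.003 -0.008] q [-0.35  0.23  1.84  0.    1.07  1.5 ] ft [ 0.8 -0.2 -0.1] gap 0.0855
```

View pics/s10.png

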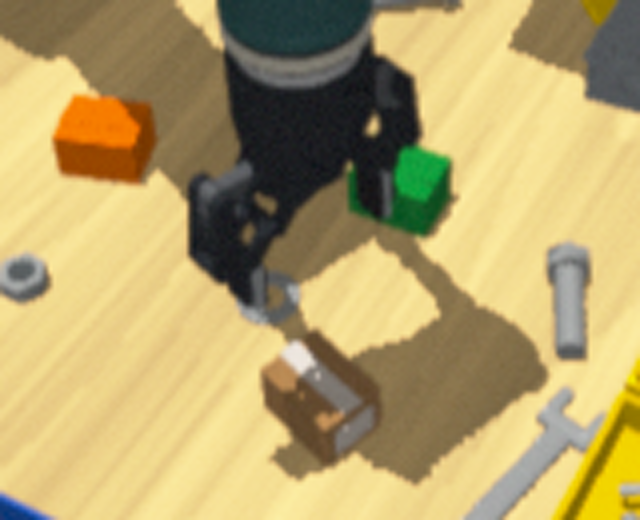

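The jaws are open above the last carton at (320,395), and the way down is clear.

```bash
python3 -m jog '{"offset":[[0.001,-0.005,-0.03],[0.002,-0.006,-0.07],[0.002,-0.006,-0.1],[0.002,-0.006,-0.12],[0.002,-0.006,-0.12],[0.002,-0.006,-0.12],[0.002,-0.006,-0.12],[0.002,-0.006,-0.12],[0.002,-0.006,-0.12],[0.002,-0.006,-0.12]],"delta_rot":[[0,0,0],[0,0,0],[0,0,0],[0,0,0],[0,0,0],[0,0,0],[0,0,0],[0,0,0],[0,0,0],[0,0,0]],"jaw":[1,1,1,1,1,-1,-1,-1,-1,-1]}' 40
python3 -m jog '{"offset":[[0,0,0],[0,0,0.02],[0,0,0.05],[0,0,0.1],[0,0,0.12],[0,0,0.12],[0,0,0.12],[0,0,0.12],[0,0,0.12]],"delta_rot":[[0,0,0],[0,0,0],[0,0,0],[0,0,0],[0,0,0],[0,0,0],[0,0,0],[0,0,0],[0,0,0]],"jaw":[-1,-1,-1,-1,-1,-1,-1,-1,-1]}'
for i in 1 2 3; do python3 -m jog '{"offset":[[0,0,0]],"delta_rot":[[0,0,0]],"jaw":[-1]}' | grep ft;done
```

```text
time_s: 28.5
tool_pos: [0.5879, -0.1922, 0.0114]
tcp_rot: [[0.004, -0.279, -0.96], [0.002, -0.96, 0.279], [-1.0, -0.003, -0.004]]
ft_force: [-0.7, 1.1, 6.5]
finger_gap: 0.0441
time_s: 29.4
tool_pos: [0.584, -0.1909, 0.1261]
tcp_rot: [[-0.004, -0.279, -0.96], [0.005, -0.96, 0.279], [-1.0, -0.004, 0.005]]
ft_force: [-0.7, -0.5, -1.6]
finger_gap: 0.0446
ft_force: [0.3, -0.3, -1.1]
ft_force: [-0.6, 0.2, -1.2]
ft_force: [0.4, -0.8, -1.3]
```

About 1.3 N, so part-used. It goes to the free end of the tray.

```bash
python3 -c "
from h import *
goal([.545,-.418,.11],2.2)"
```

```text
shift [-0.0404 -0.2265 -0.018 ] rot [-0.003 -0.002  0.321] q [-0.36  0.24  1.84  0.    1.07  1.49] ft [ 0.4 -0.8 -1.3] gap 0.0441
```

```bash
python3 -m jog '{"offset":[[-0.01,-0.04,0],[-0.015,-0.08,0],[-0.02,-0.12,0],[-0.03,-0.16,0],[-0.035,-0.2,0],[-0.04,-0.2265,0],[-0.04,-0.2265,0],[-0.04,-0.2265,-0.02],[-0.04,-0.2265,-0.02]],"delta_rot":[[0,0,0.06],[0,0,0.12],[0,0,0.18],[0,0,0.24],[0,0,0.3],[0,0,0.321],[0,0,0.321],[0,0,0.321],[0,0,0.321]],"jaw":[-1,-1,-1,-1,-1,-1,-1,-1,-1]}'
python3 -c "
from h import *
goal([.545,-.418,.018],2.2)"
```

```text
time_s: 30.6
tool_pos: [0.544, -0.4163, 0.1056]
tcp_rot: [[-0.005, 0.038, -0.999], [0.007, -0.999, -0.038], [-1.0, -0.007, 0.005]]
ft_force: [-1.1, 1.2, -2.3]
finger_gap: 0.0444
shift [ 0.001  -0.0017 -0.0876] rot [-0.007 -0.005  0.001] q [-0.69  0.38  1.69  0.    1.08  0.84] ft [-1.1  1.2 -2.3] gap 0.0444
```

```bash
python3 -m jog '{"offset":[[0,-0.001,-0.04],[0,-0.001,-0.07],[0,-0.001,-0.083],[0,-0.001,-0.09],[0,-0.001,-0.09],[0,-0.001,-0.09]],"delta_rot":[[0,0,0],[0,0,0],[0,0,0],[0,0,0],[0,0,0],[0,0,0]],"jaw":[-1,-1,-1,-1,-1,-1]}'
python3 -m jog '{"offset":[[0,0,0],[0,0,0],[0,0,0],[0,0,0.03],[0,0,0.08],[0,0,0.13],[0,0.04,0.16],[0,0.09,0.18],[0,0.13,0.2]],"delta_rot":[[0,0,0],[0,0,0],[0,0,0],[0,0,0],[0,0,0],[0,0,0],[0,0,0],[0,0,0],[0,0,0]],"jaw":[0.3,0.3,0.3,0.3,0.3,0.3,0.3,-1,-1]}'
python3 - <<'E'
from h import *
from workcell import camera
c=camera("scene"); crop(c,50,200,290,384,3,"pics/s11.png")
h=np.array([.596,.289,.065]); p=h-.175*XU; p[2]=.3; goal(p,6.5)
E
```

```text
time_s: 31.2
tool_pos: [0.5469, -0.4197, 0.0204]
tcp_rot: [[0.001, 0.039, -0.999], [0.001, -0.999, -0.039], [-1.0, -0.001, -0.001]]
ft_force: [-0.1, 0.1, -1.2]
finger_gap: 0.0441
time_s: 32.1
tool_pos: [0.5456, -0.288, 0.2206]
tcp_rot: [[0.001, 0.037, -0.999], [0.003, -0.999, -0.037], [-1.0, -0.003, -0.001]]
ft_force: [1.3, -0.1, -0.2]
finger_gap: 0.0271
shift [-0.1251  0.5514  0.0753] rot [-0.006  0.004  0.073] q [-0.52  0.16  1.75  0.01  1.24  1.01] ft [-2.2  3.8  1.5] gap 0.0195
```

View pics/s11.png

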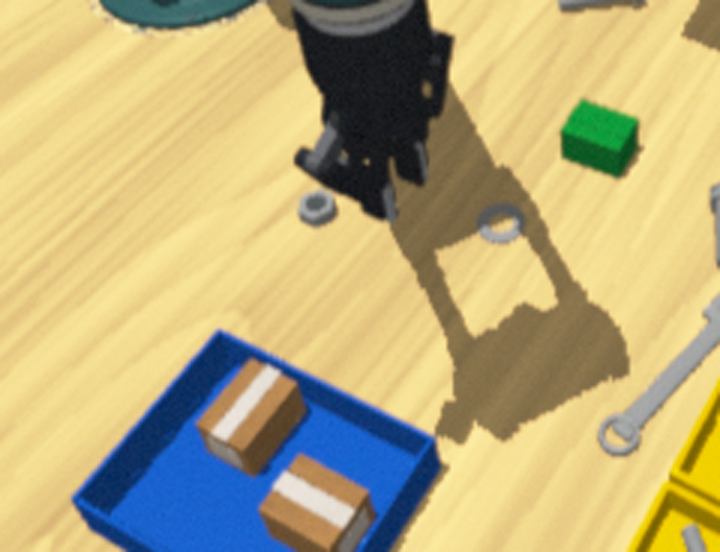

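Both part-used cartons lie flat in the tray, at (255,415) and (318,500). Now I go in front of the open bin to push it shut.

```bash
python3 -m jog '{"offset":[[0,0.045,0.02],[-0.01,0.09,0.04],[-0.02,0.135,0.06],[-0.03,0.18,0.075],[-0.04,0.225,0.075],[-0.05,0.27,0.075],[-0.06,0.315,0.075],[-0.07,0.36,0.075],[-0.08,0.405,0.075],[-0.09,0.45,0.075]],"delta_rot":[[0,0,0],[0,0,0],[0,0,0],[0,0,0.03],[0,0,0.05],[0,0,0.073],[0,0,0.073],[0,0,0.073],[0,0,0.073],[0,0,0.073]],"jaw":[-1,-1,-1,-1,-1,-1,-1,-1,-1,-1]}'
python3 -m jog '{"offset":[[-0.01,0.04,0],[-0.02,0.08,0],[-0.035,0.1,0],[-0.035,0.1,-0.04],[-0.035,0.1,-0.08],[-0.035,0.1,-0.095],[-0.035,0.1,-0.095]],"delta_rot":[[0,0,0],[0,0,0],[0,0,0],[0,0,0],[0,0,0],[0,0,0],[0,0,0]],"jaw":[-1,-1,-1,-1,-1,-1,-1]}'
python3 - <<'E'
from h import *
from workcell import camera
c=camera("scene"); crop(c,240,60,420,210,4,"pics/s12.png")
h=np.array([.596,.289,.065]); p=h+.03*XU; p[2]=.205; goal(p,6.5)
E
```

```text
time_s: 33.15
tool_pos: [0.4551, 0.1625, 0.2943]
tcp_rot: [[0.0, 0.111, -0.994], [0.003, -0.994, -0.111], [-1.0, -0.003, -0.001]]
ft_force: [-0.1, 0.8, 0.0]
finger_gap: 0.0004
time_s: 33.85
tool_pos: [0.4189, 0.2598, 0.1961]
tcp_rot: [[-0.006, 0.111, -0.994], [0.0, -0.994, -0.111], [-1.0, -0.001, 0.006]]
ft_force: [-0.7, -0.3, 0.5]
finger_gap: -0.0
shift [0.2054 0.0318 0.0066] rot [-0.002 -0.003  0.002] q [ 0.5  -0.06  2.02  0.    1.18  1.96] ft [0.  0.5 0.4] gap -0.0004
```

View pics/s12.png

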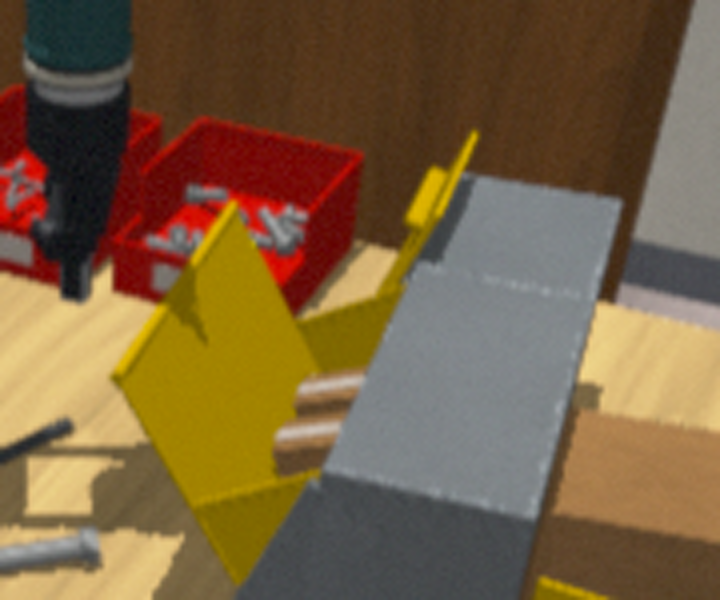

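The closed fingers are in front of the lip at tip (75,295), and both cartons are seated. I push slowly with a slight rise.

```bash
python3 -m jog '{"offset":[[0.02,0.002,0],[0.035,0.004,0.003],[0.05,0.006,0.006],[0.062,0.007,0.009],[0.074,0.008,0.012],[0.086,0.01,0.015],[0.098,0.011,0.018],[0.11,0.012,0.018],[0.122,0.014,0.018],[0.134,0.015,0.018]],"delta_rot":[[0,0,0],[0,0,0],[0,0,0],[0,0,0],[0,0,0],[0,0,0],[0,0,0],[0,0,0],[0,0,0],[0,0,0]],"jaw":[-1,-1,-1,-1,-1,-1,-1,-1,-1,-1]}'
python3 -m jog '{"offset":[[0.01,0.001,0],[0.02,0.002,0],[0.03,0.003,0],[0.04,0.004,0],[0.05,0.006,0]],"delta_rot":[[0,0,0],[0,0,0],[0,0,0],[0,0,0],[0,0,0]],"jaw":[-1,-1,-1,-1,-1]}'
python3 - <<'E'
from h import *
from workcell import camera
c=camera("scene"); crop(c,240,60,420,210,4,"pics/s13.png")
E
```

```text
time_s: 34.9
tool_pos: [0.5556, 0.2762, 0.2176]
tcp_rot: [[-0.001, 0.111, -0.994], [0.004, -0.994, -0.111], [-1.0, -0.004, 0.0]]
ft_force: [-2.9, 0.8, 2.8]
finger_gap: 0.0
time_s: 35.4
tool_pos: [0.605, 0.2815, 0.2158]
tcp_rot: [[-0.003, 0.111, -0.994], [0.002, -0.994, -0.111], [-1.0, -0.002, 0.003]]
ft_force: [-2.5, -2.2, -0.8]
finger_gap: 0.0003
```

View pics/s13.png

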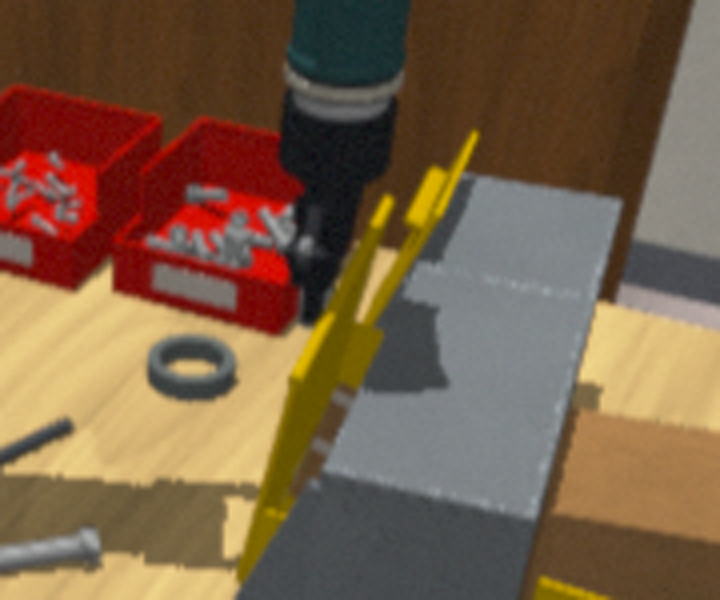

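```bash
python3 -m jog '{"offset":[[0.008,0.001,0],[0.016,0.002,0],[0.022,0.002,0],[0.026,0.003,0]],"delta_rot":[[0,0,0],[0,0,0],[0,0,0],[0,0,0]],"jaw":[-1,-1,-1,-1]}'
python3 -m jog '{"offset":[[0.004,0,0],[0.008,0.001,0],[0.008,0.001,0]],"delta_rot":[[0,0,0],[0,0,0],[0,0,0]],"jaw":[-1,-1,-1]}'
```

```text
time_s: 35.85
tool_pos: [0.6313, 0.2849, 0.2166]
tcp_rot: [[-0.001, 0.111, -0.994], [0.003, -0.994, -0.111], [-1.0, -0.003, 0.001]]
ft_force: [-2.6, 0.4, -0.8]
finger_gap: 0.0001
time_s: 36.15
tool_pos: [0.6392, 0.286, 0.2168]
tcp_rot: [[-0.001, 0.111, -0.994], [0.003, -0.994, -0.111], [-1.0, -0.003, 0.0]]
ft_force: [-0.6, -0.2, -0.9]
finger_gap: 0.0002
```

```bash
python3 -m jog '{"offset":[[0.004,0,0],[0.006,0.001,0],[0.006,0.001,0]],"delta_rot":[[0,0,0],[0,0,0],[0,0,0]],"jaw":[-1,-1,-1]}'
python3 -m jog '{"offset":[[0.004,0,0],[0.006,0.001,0],[0.006,0.001,0]],"delta_rot":[[0,0,0],[0,0,0],[0,0,0]],"jaw":[-1,-1,-1]}'
python3 - <<'E'
from h import *
from workcell import camera
c=camera("scene"); crop(c,270,60,400,190,5,"pics/s14.png")
E
```

```text
time_s: 36.45
tool_pos: [0.6397, 0.2861, 0.2168]
tcp_rot: [[-0.012, 0.112, -0.994], [0.0, -0.994, -0.112], [-1.0, -0.002, 0.012]]
ft_force: [-17.0, -3.2, 7.7]
finger_gap: -0.0
time_s: 36.75
tool_pos: [0.64, 0.2862, 0.2167]
tcp_rot: [[-0.025, 0.112, -0.993], [-0.003, -0.994, -0.112], [-1.0, 0.0, 0.025]]
ft_force: [-31.8, -8.1, 16.0]
finger_gap: -0.0001
```

View pics/s14.png

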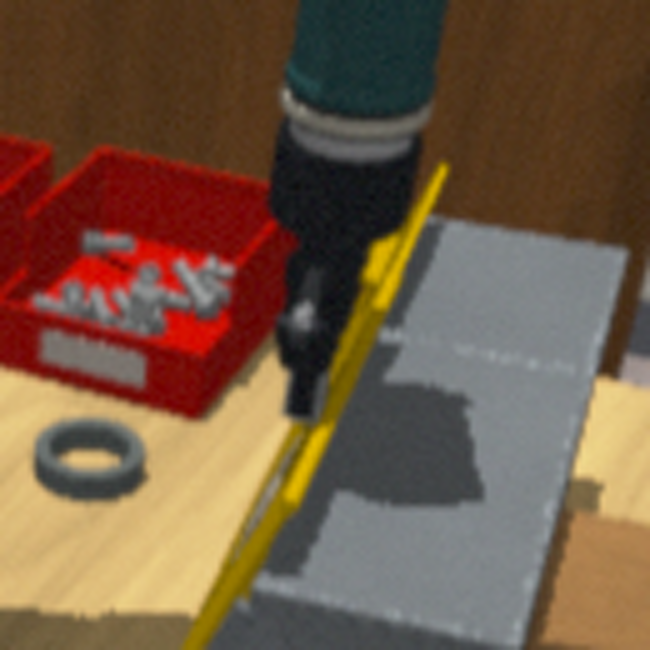

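The fingers reached a hard stop: 32 N with no further travel, and the lip in line with the fixed front. I back off and check everything.

```bash
python3 -m jog '{"offset":[[-0.02,-0.002,0],[-0.06,-0.007,0],[-0.1,-0.011,0.02],[-0.11,-0.05,0.06],[-0.12,-0.1,0.1],[-0.12,-0.15,0.1],[-0.13,-0.2,0.1],[-0.14,-0.25,0.1],[-0.15,-0.3,0.1],[-0.16,-0.345,0.1]],"delta_rot":[[0,0,0],[0,0,0],[0,0,0],[0,0,0],[0,0,0],[0,0,0],[0,0,0],[0,0,0],[0,0,0],[0,0,0]],"jaw":[-1,-1,-1,-1,-1,-1,-1,-1,-1,-1]}'
python3 - <<'E'
from h import *
from workcell import camera
c=camera("scene"); cv2.imwrite("pics/s15.png",cv2.cvtColor(c["frame"],cv2.COLOR_RGB2BGR)); crop(c,280,80,400,240,3,"pics/s15b.png")
c=camera("top"); cv2.imwrite("pics/t15.png",cv2.cvtColor(c["frame"],cv2.COLOR_RGB2BGR))
E
```

```text
time_s: 37.8
tool_pos: [0.4944, -0.0429, 0.3179]
tcp_rot: [[0.003, 0.112, -0.994], [0.002, -0.994, -0.112], [-1.0, -0.002, -0.003]]
ft_force: [0.4, -0.7, -0.0]
finger_gap: -0.0001
```

View pics/s15.png

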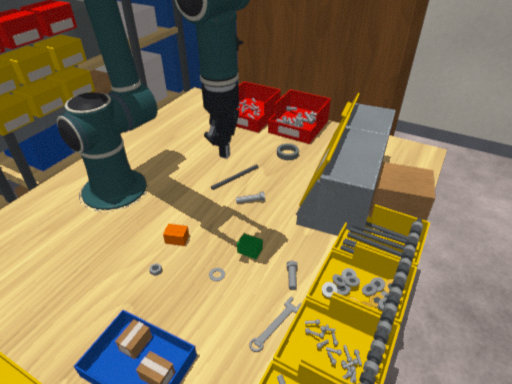

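View pics/s15b.png

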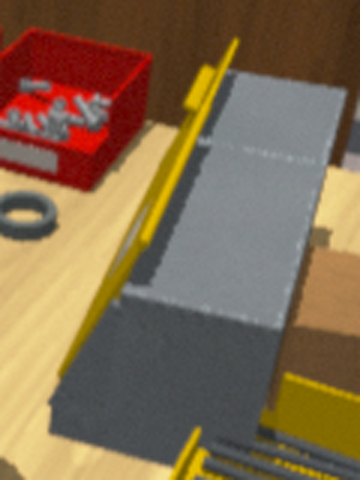

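View pics/t15.png

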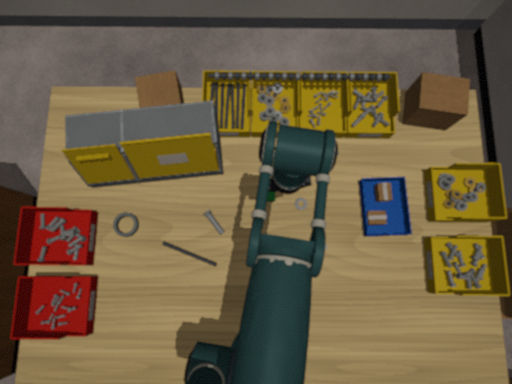

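```bash
python3 - <<'E'
from h import *
from workcell import camera
c=camera("top"); crop(c,60,90,230,195,4,"pics/t16.png")
s=camera("scene")
for q in(0,.05,.1):
    p=np.array([.596,.289,.065])-.135*YU+.19*(np.sin(.35-q)*XU+np.cos(.35-q)*np.array([0,0,1])); print(q,px(s,p).round(1),px(c,p).round(1))
E
```

```text
0 [327. 160.] [210.2 133.5]
0.05 [323.8 158.3] [210.3 136. ]
0.1 [320.4 156.7] [210.5 138.6]
```

View pics/t16.png

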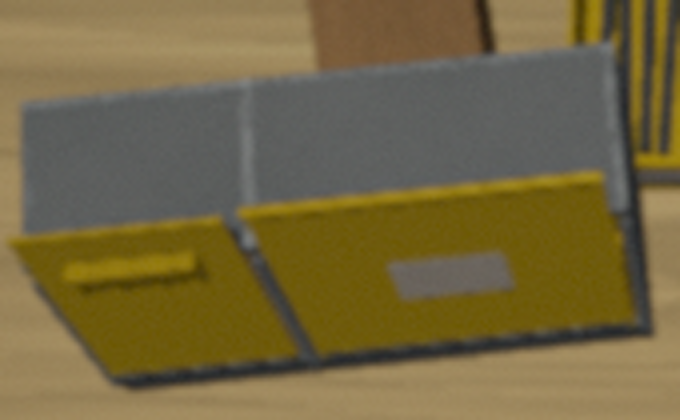

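The lip end shows at top (211,133) and scene (329,162). For a fully shut bin I predict (210,133.5) and (327,160), so it is home. The bench hardware is unmoved.

```bash
python3 -c "
from workcell import hand_in
print(hand_in())"
```

```text
the job is handed in; nothing more can be done
None
```

I opened the bin, sorted all four cartons on the bench by weight, shut the bin and handed the job in at about 38 s of the 210 s allowed; no verdict was reported.

- **Full cartons:** two weighed about 4 to 4.5 N and went side by side into the bin.
- **Part-used cartons:** two weighed about 1.3 to 1.9 N and lie flat on the floor of the blue tray.
- **Bin shut:** the last push met a hard stop at 32 N with no further travel. In both views the lip ended within about 3 pixels of where a fully shut bin should show it.
- **Other things on the bench:** the last views showed the green and orange look-alikes and the loose hardware where they lay. The washer and green carton were partly hidden by the arm in the top view, but both were visible in the scene view.

**Contacts and gaps in the checks:**
- While I released the first full carton, a gripper finger or knuckle pressed on the bin's side wall with about 22 N.
- I felt 43 N at the open stop when pulling the bin open with the fingertips.
- I saw no carton get knocked and no slack in the grip.
- I could not see the two cartons inside the shut bin. The last picture of them, just before closing, showed both seated.

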